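# Load a metal trough into a filling jig and drop its latch bar

### The job

Load the loose open-topped aluminium trough into the plywood filling jig: push one end against the orange sprung jaw, lower the other end behind the low fixed stop, and let go so that it sits flat on the jig, open side up, gripped between jaw and stop. Then lift the red latch bar by its black knob, swing it across the trough, over the low cheek of the keeper, and let it drop fully into the notch. Leave the jar, the roll and the sanding block where they are, and take the hand away at the end.

Things in the scene. Friction and masses are not known exactly. Their poses are not given: they have to be found in the camera images.
- trough: Loose aluminium trough, open at the top, closed ends, 160 long x 40 wide x 34 mm high, walls and floor 3 mm, about 0.2 kg, lying open side up on the table. Origin: centre of its underside; x along its length, y across, z up. Both ends are alike.
- jig: Filling jig fixed to the table: plywood base 250 x 250 x 10 mm (x -122 to 128, y -113 to 137). Origin: at table height, under the middle of the trough's place; z up. The seated trough lies along the jig's y, centred on the origin, underside on the base top (10 mm). Its -y end goes to the fixed stop, its +y end to the orange sprung jaw. Latch post at x -85, blue keeper at x 59 to 81 mm.
- jaw (a joint): Sprung orange jaw, 44 mm wide, its upright face 30 mm high above the base. Value in m: 0 at rest with its face at jig y = 72 mm; grows as it is pushed towards the jig's +y, at most 0.026. Spring: 2 N at 0, plus 0.4 N per mm. With the trough seated against the stop it reads 0.008.
- latch_swing (a joint): Swing of the red latch bar about the upright post, in rad. 0: the bar points along the jig's +x, straight across the trough and in line with the notch; grows counter-clockwise seen from above, towards the jig's +y. Starts open, at 1.1 to 1.5. Light friction keeps it where it is left; range -0.25 to 1.9.
- latch_lift (a joint): Lift of the latch bar about a level hinge at pivot, in rad: 0 level, as when it rests on the notch floor; -0.03 hanging on its stop when outside the keeper; grows as the free end rises, to 0.9. It falls by its own weight (bar and knob 0.2 kg).
- pivot (a point): Where the swing axis and the lift hinge of the latch bar cross, on the bar's centre line: 55 mm above the table, at jig x -85, y 0.
- knob (a point): Centre of the black upright knob near the bar's free end: cylinder 22 mm across, 40 mm high. It lies 190 mm along the bar from pivot and 33 mm above the bar's centre line. The red bar is 14 mm wide, 10 mm high, 204 mm long from the pivot; a rubber pad under it passes 2 mm above the seated trough when the bar is level.
- notch (a point): Middle of the notch floor of the blue keeper, 50 mm above the table, at jig x 70, y 0 (155 mm from pivot). The notch is 24 mm wide along the jig's y. On its +y side a low cheek 8 mm thick rises 18 mm above the floor (the bar must pass over it: lift above 0.12 rad); on its -y side a tall cheek rises 38 mm.
- jar: Bystander: white jar with red cap, 72 mm across, 85 mm high. Origin: centre of its underside.
- roll: Bystander: orange ring, 124 mm across, hole 76 mm, 38 mm high, lying flat. Origin: centre of its underside.
- sander: Bystander: sanding block of cork and wood, 100 x 58 x 42 mm. Origin: centre of its underside.
- stop (a point): Foot of the inner face of the fixed steel stop, on the base top, at jig x 0, y -80. The stop is 10 mm high above the base, 10 mm thick (y -90 to -80), 50 mm wide. Also on the base: four side guides 10 mm high, 20 mm long, at y -55 and +55, inner faces at x -25 and +25; behind the jaw a blue housing (y 115 to 133) 30 mm high.
Mind the look-alikes: they are no part of the job. Of the things like the trough, leave any that is purple, turquoise or yellow; of the rest the larger one is meant.

How it is judged:
By the outcome, as a careful person would: the job done as asked, in the order asked, and still so for the second after the job is handed in, with the robot touching nothing.
It also fails if it takes over 56 s, if anything falls off the work surface, if the arm or the gripper's body presses on something with over 40 N, if the wrist force passes 120 N, or if a joint passes its speed limit or range.

### The arm

A 6-joint arm with a two-finger parallel gripper is mounted at the origin on the work surface. World frame = base frame: x ahead of the robot, y to its left, z up, the work surface at z = 0. Lengths are in mm, angles in rad, forces in N, time in s.
With the tool pointing down it reaches from about 375 to 900 mm from the base axis. Payload 3.1 kg.
Tool frame: the origin (TCP) lies at the very end of the fingers, on their centre line; the grasp point (between the pads) lies 19 mm behind it (arm.pinch_z is the distance from the TCP to the grasp point, in mm); z points along the fingers, x is the direction in which the jaws open and shut, and the axes are right-handed (so a half turn about z gives the same grasp; the last joint's range is limited). The gripper opens to 85 mm and grips with 20 to 120 N. Pads are 22 mm wide; open, the fingers measure 114 mm over their backs; the gripper's body (76 mm by 85 mm) begins 54 mm behind the grasp point. The pads swing forward as they close: fully open they stand 13 mm farther back than shut.
Start: joints at [1.04, 0.527, 1.433, -0, 1.181, -0.178], TCP at [215.326, 586.712, 231.31] pointing down, gripper open.
Joint ranges: [-3.08, 3.08], [-0.75, 2.2], [0.22, 2.44], [-1.43, 4.57], [0, 2.65], [-2.85, 2.85]. Speed limits (rad/s): [2.79, 2.79, 3.14, 3.14, 3.14, 3.14].

### API

Orientations are given as a rotation vector (axis times angle).
In Python, from bench import arm gives the robot as it stands.
- The arm moves only by the tool carry_out, never from a script. Its arguments are lists of equal length, an entry for each row: "translation": the shift along the tool's x, y, z scaled (see below), a list of three; "twist": the turn, a rotation vector about the tool's x, y, z scaled (see below), a list of three; "grip": the opening, from 0 (shut) to 1 (fully open). A call has 1 to 20 rows; each row shifts and turns the pose as measured when the row begins, along the tool's axes as they then stand; what a row does not reach is not made up. The controller multiplies each number of a shift by 0.025 m and each number of a turn by 5 degrees. A row lasts 1/12 s, in which the tool goes at most 41.7 mm and 7.16 degrees, less where a joint would pass 70% of its speed; a pose out of reach is approached as far as the arm can. A call with a number of a shift or a turn outside -1 to 1 is refused whole. A call with a gripper value outside its range is refused whole. The fingers move at their own pace and stop on an object; "force" is the grip in N (left out, the last holds). Time passes only in rows, so rows that do not move let the fingers close. It gives the time, the measured TCP pose, the force and the opening at its end, in the units of the state.
- arm.state(): the state, without advancing time (a new reading comes with each control period).
- arm.camera(name): name is "scene" or "top" or "wrist"; returns a dict with "frame" (420x560x3 uint8, red, green, blue), "intrinsics" (3x3 intrinsics, pixels), "rvec" (rotation vector, rad) and "tvec" (3), from world to camera coordinates, as OpenCV has them. Camera axes: x right, y down, z forward; pixel columns grow to the right and rows downward; lengths in mm; the calibration is good to about 2 mm. A picture is of the moment at which its call begins. There is no depth.
- arm.job_done(): hands the job in, once; it reports no verdict.
The state is a dict: "clock": time; "q": joint angles; "qd": joint speeds; "effort": joint torques, N m; "ee_pos": TCP position; "tcp_rot": TCP orientation; "wrist_force": force on the tool from outside, world axes, zero at the start; "ft_torque": the same for the moment, N m; "width": finger opening in mm.
Only numpy, scipy, OpenCV 4.12 (cv2) and the standard library are available. Lean on these libraries where they do the work, as an engineer would, in place of code of your own. Each camera call takes 0.05 s, during which the arm holds its last target.

## Working session

There is one attempt and no reset: what is moved stays moved. The work goes in short steps, Python scripts to look and compute and a tool call to move; the robot and the scene stay as the last step left them, time stands still between calls to the robot, and variables do not carry over. Pictures are saved under pics/ and viewed, and the job is handed in when it is done.

Besides the shell and the picture viewer there is one more tool, called after "Emit:" in YAML: its name, and indented under it one key for each argument. carry_out: Moves the arm, as the interface text tells. Its arguments: {"type":"object","properties":{"translation":{"type":"array","items":{"type":"array","items":{"type":"number","minimum":-1,"maximum":1}}},"twist":{"type":"array","items":{"type":"array","items":{"type":"number","minimum":-1,"maximum":1}}},"grip":{"type":"array","items":{"type":"number"}},"force":{"type":"number"}},"required":["translation","twist","grip"]}

```bash
mkdir -p pics; ls; python3 - <<'E'
from bench import arm
import cv2,pickle
d={}
for n in ["scene","top","wrist"]:
    c=arm.camera(n); d[n]=c
    cv2.imwrite(f"pics/{n}0.png",c["frame"][:,:,::-1])
    print(n,c["intrinsics"].tolist(),c["rvec"],c["tvec"])
pickle.dump(d,open("c0.pkl","wb"))
print(arm.state())
E
```

```text
pics
scene [[546.526675449505, 0.0, 283.9079228675664], [0.0, 546.526675449505, 206.511062410653], [0.0, 0.0, 1.0]] [ 2.17601678  1.40397047 -0.42360052] [ -15.61023879 -455.80059334 1895.47748127]
top [[506.10189885492946, 0.0, 280.56034816735223], [0.0, 506.10189885492946, 214.36146031056794], [0.0, 0.0, 1.0]] [ 2.15727388 -2.15020317  0.18426926] [-263.33105275  596.55825514 1556.63242537]
wrist [[366.440267165253, 0.0, 284.7202694474983], [0.0, 366.440267165253, 207.0046953650069], [0.0, 0.0, 1.0]] [-2.37797202 -1.65923289 -0.23486909] [-624.39442503  -35.66713924  378.44506354]
{'clock': 0.15, 'q': array([ 1.04046473e+00,  5.28241521e-01,  1.43361374e+00,  2.66562425e-05,
        1.18140927e+00, -1.78498757e-01]), 'qd': array([-1.25942826e-03, -2.37546299e-03, -4.29079301e-03, -3.44170873e-05,
        2.65736515e-04,  6.96224455e-04]), 'effort': array([ 6.84319366e-04, -4.42745340e+01, -1.78276205e+01, -2.15661403e-04,
        5.60916087e-03, -2.73998927e-05]), 'ee_pos': array([215.06812733, 586.24390918, 230.56341641]), 'tcp_rot': array([ 2.57538660e+00,  1.79798086e+00, -2.40169273e-03]), 'wrist_force': array([0.04710443, 0.42525349, 0.32760384]), 'ft_torque': array([ 0.0103131 , -0.02396001,  0.00470914]), 'width': 85.2628019307569}
```

View pics/scene0.png

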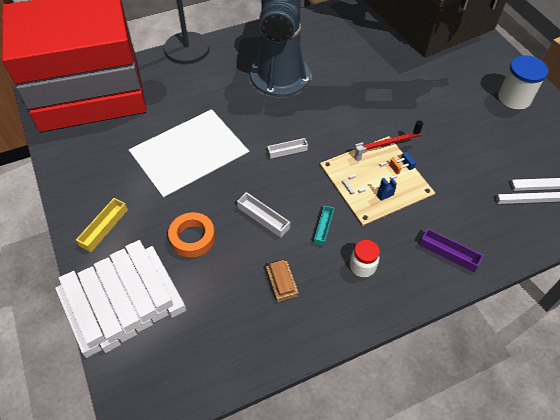

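View pics/top0.png

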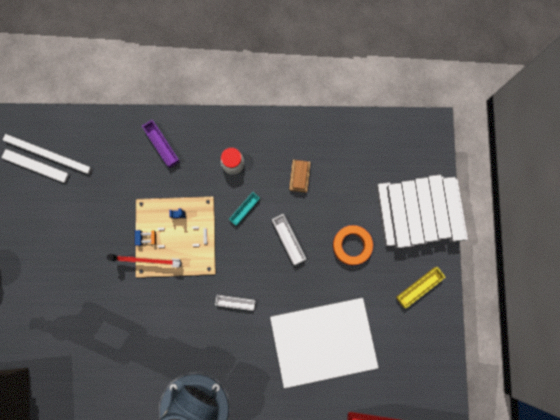

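View pics/wrist0.png

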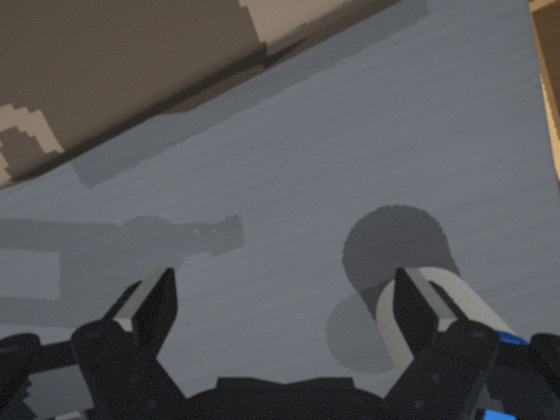

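```bash
cat > h.py <<'E'
import numpy as np,cv2,pickle
from scipy.spatial.transform import Rotation as R
def ray(c,uv):
    K=c["intrinsics"];Rm=R.from_rotvec(np.ravel(c["rvec"])).as_matrix();t=np.ravel(c["tvec"])
    p=np.linalg.inv(K)@np.array([uv[0],uv[1],1.]); return -Rm.T@t, Rm.T@p
def onz(c,uv,z):
    o,d=ray(c,uv); s=(z-o[2])/d[2]; return o+s*d
def proj(c,P):
    return cv2.projectPoints(np.array(P,float).reshape(-1,1,3),np.array(c["rvec"],float),np.array(c["tvec"],float),np.array(c["intrinsics"],float),None)[0].reshape(-1,2)
def tri(c1,a,c2,b):
    o1,d1=ray(c1,a);o2,d2=ray(c2,b);d1/=np.linalg.norm(d1);d2/=np.linalg.norm(d2)
    s=np.linalg.lstsq(np.c_[d1,-d2],o2-o1,rcond=None)[0]
    A=o1+s[0]*d1;B=o2+s[1]*d2;return (A+B)/2,np.linalg.norm(A-B)
def crop(c,box,k,name):
    x0,y0,x1,y1=box; f=c["frame"][y0:y1,x0:x1,::-1]
    cv2.imwrite(name,cv2.resize(f,None,fx=k,fy=k,interpolation=cv2.INTER_CUBIC))
E
python3 - <<'E'
from h import *
d=pickle.load(open("c0.pkl","rb"))
t=d["top"];s=d["scene"]
for n in("top","scene"):
    o,dd=ray(d[n],(280,210));print(n,"cam at",o.round(),"dir",(dd/np.linalg.norm(dd)).round(2))
crop(t,(100,180,240,290),5,"pics/jt.png")
crop(s,(300,110,450,230),5,"pics/js.png")
crop(t,(210,200,320,320),5,"pics/tt.png")
crop(s,(225,130,345,250),5,"pics/ts.png")
E
```

```text
top cam at [ 359. -227. 1633.] dir [ 0.16 -0.02 -0.99]
scene cam at [1324. -610. 1295.] dir [-0.51  0.24 -0.82]
```

View pics/jt.png

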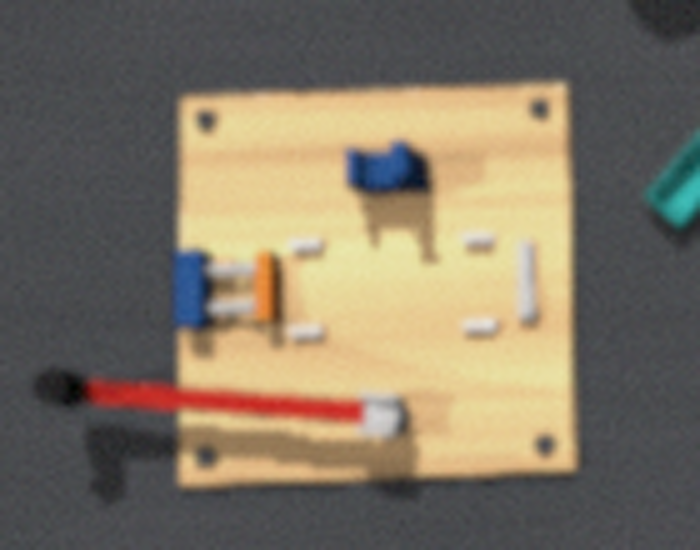

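View pics/js.png

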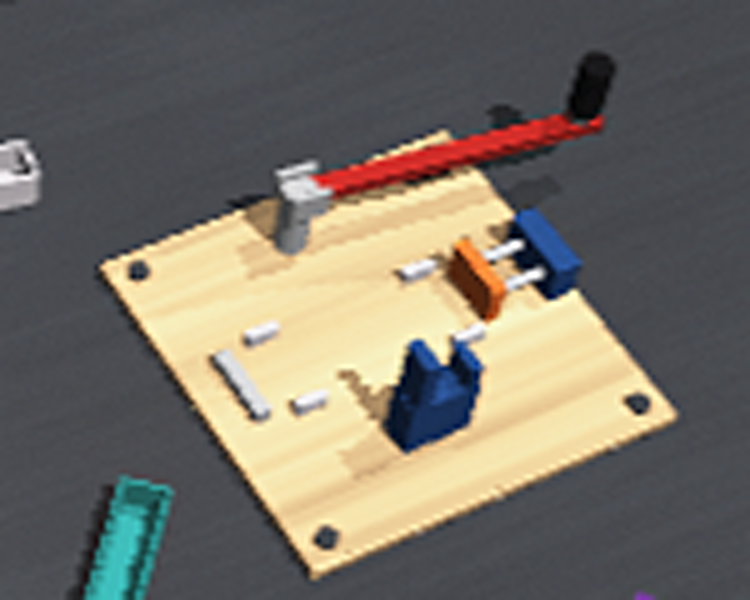

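View pics/tt.png

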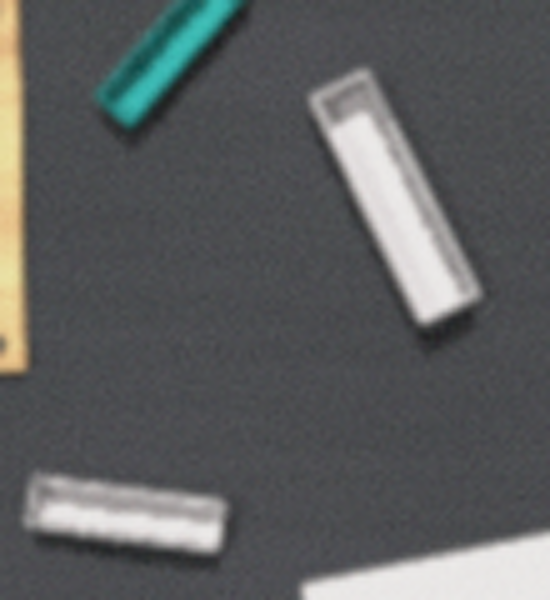

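View pics/ts.png

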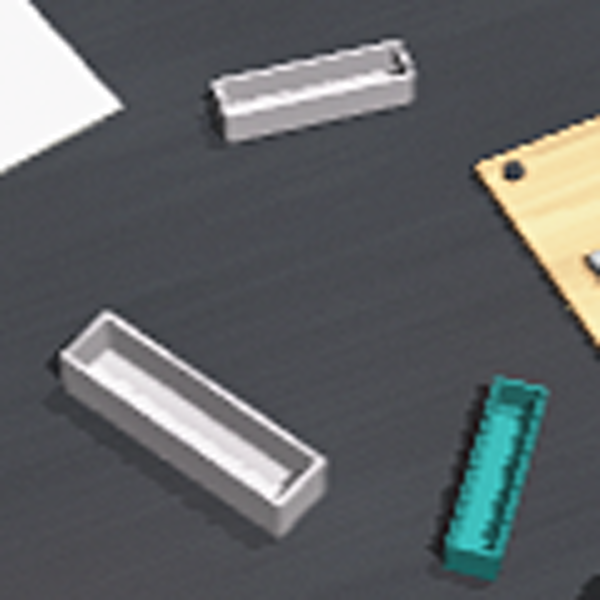

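```bash
python3 - <<'E'
from h import *
d=pickle.load(open("c0.pkl","rb"));t=d["top"];s=d["scene"]
def big(m):
    cs=cv2.findContours(m.astype(np.uint8),cv2.RETR_EXTERNAL,cv2.CHAIN_APPROX_NONE)[0]
    return max(cs,key=cv2.contourArea)
for n,box in(("top",(120,180,230,290)),("scene",(310,120,445,230))):
    c=d[n];f=c["frame"].astype(int);m=np.zeros(f.shape[:2],bool)
    x0,y0,x1,y1=box;k=(f[...,0]-f[...,2]>25)&(f[...,0]>90)&(f[...,1]>70);m[y0:y1,x0:x1]=k[y0:y1,x0:x1]
    h=cv2.convexHull(big(m)); 
    ep=3
    q=cv2.approxPolyDP(h,ep,True).reshape(-1,2);
    print(n,len(q));
    for p in q: print(p,onz(c,p+0.0,10).round(1))
# trough
f=t["frame"].astype(int);m=np.zeros(f.shape[:2],bool);k=f.sum(2)>300
m[205:275,265:310]=k[205:275,265:310]
r=cv2.minAreaRect(big(m));b=cv2.boxPoints(r);P=np.array([onz(t,p,34) for p in b]);print(r);print(P.round(1),np.linalg.norm(np.diff(P,axis=0),axis=1))
print("ctr",P.mean(0))
# crop-picked corners top and scene
tc=np.array([(310,95),(370,70),(482,298),(425,328)])/5+[210,200]
sc=np.array([(325,458),(278,505),(62,355),(107,312)])/5+[225,130]
Pt=np.array([onz(t,p,34) for p in tc]);Ps=np.array([onz(s,p,34) for p in sc])
for P in(Pt,Ps): print(P.round(1).tolist(),np.linalg.norm(np.diff(P,axis=0),axis=1),P.mean(0))
E
```

```text
top 4
[212 196] [662.3 -39.   10. ]
[215 273] [413.5 -54.   10. ]
[136 277] [400.3 195.2  10. ]
[136 199] [651.1 206.2  10. ]
scene 5
[394 143] [437.8 195.6  10. ]
[435 193] [654.1 204.5  10. ]
[362 225] [664.5 -46.2  10. ]
[320 163] [415.9 -52.9  10. ]
[352 150] [409.7  61.2  10. ]
((288.3000183105469, 238.60003662109375), (52.32398986816406, 14.310833930969238), 63.43495178222656)
[[ 586.2 -228.6   34. ]
 [ 607.1 -269.5   34. ]
 [ 457.9 -343.5   34. ]
 [ 437.7 -303.    34. ]] [ 45.8653758  166.57398557  45.28012821]
ctr [ 522.24072928 -286.15302931   34.        ]
[[584.3, -234.4, 34.0], [600.7, -272.7, 34.0], [455.4, -343.5, 34.0], [436.4, -307.4, 34.0]] [ 41.62814768 161.62309291  40.75817258] [ 519.20944332 -289.49098317   34.        ]
[[585.8, -233.1, 34.0], [603.2, -269.4, 34.0], [462.0, -339.5, 34.0], [444.5, -304.8, 34.0]] [ 40.26808762 157.57369232  38.90749729] [ 523.86782162 -286.73610677   34.        ]
```

```bash
cat >> h.py <<'E'
def tool(st,target,yaw=None):
    """print delta in tool axes (units of 25mm), current yaw"""
    Rm=R.from_rotvec(st["tcp_rot"]).as_matrix()
    d=Rm.T@(np.array(target,float)-st["ee_pos"])
    print("pos",st["ee_pos"].round(1),"yaw",np.degrees(np.arctan2(Rm[1,0],Rm[0,0])).round(2),"zdir",Rm[:,2].round(4),"w",round(st["width"],1),"F",st["wrist_force"].round(1),"t",round(st["clock"],2))
    print("delta/25 total:",(d/25).round(3))
E
python3 - <<'E'
from h import *
from bench import arm
d=pickle.load(open("c0.pkl","rb"));t=d["top"];s=d["scene"];w=d["wrist"]
st=arm.state()
Rm=R.from_rotvec(st["tcp_rot"]).as_matrix()
o,dd=ray(w,(284.7,207));print("cam in tool",Rm.T@(o-st["ee_pos"]),"dir",Rm.T@dd)
tool(st,(530,60,290))
# jig edges by line fit
def big(m):
    cs=cv2.findContours(m.astype(np.uint8),cv2.RETR_EXTERNAL,cv2.CHAIN_APPROX_NONE)[0]
    return max(cs,key=cv2.contourArea)
for n,box in(("top",(120,180,230,290)),("scene",(310,120,445,230))):
    c=d[n];f=c["frame"].astype(int);m=np.zeros(f.shape[:2],bool)
    x0,y0,x1,y1=box;k=(f[...,0]-f[...,2]>25)&(f[...,0]>90)&(f[...,1]>70);m[y0:y1,x0:x1]=k[y0:y1,x0:x1]
    P=np.array([onz(c,p,10)[:2] for p in cv2.convexHull(big(m)).reshape(-1,2)],np.float32)
    print(n,cv2.minAreaRect(P))
E
```

```text
cam in tool [   0.20494161  -70.87479784 -142.0276434 ] dir [1.86484166e-04 2.79474872e-01 9.60152990e-01]
pos [215.1 586.2 230.6] yaw 69.84 zdir [-9.0e-04 -1.4e-03 -1.0e+00] w 85.3 F [0.  0.4 0.3] t 0.15
delta/25 total: [-15.423  19.079  -2.358]
top ((531.3623046875, 77.25735473632812), (255.16505432128906, 254.49630737304688), 2.2954978942871094)
scene ((534.7957763671875, 74.62789916992188), (253.88247680664062, 253.45016479492188), 2.2492716312408447)
```

Emit:
carry_out:
  translation:
    - [-0.77,0.95,-0.12]
    - [-0.77,0.95,-0.12]
    - [-0.77,0.95,-0.12]
    - [-0.77,0.95,-0.12]
    - [-0.77,0.95,-0.12]
    - [-0.77,0.95,-0.12]
    - [-0.77,0.95,-0.12]
    - [-0.77,0.95,-0.12]
    - [-0.77,0.95,-0.12]
    - [-0.77,0.95,-0.12]
    - [-0.77,0.95,-0.12]
    - [-0.77,0.95,-0.12]
    - [-0.77,0.95,-0.12]
    - [-0.77,0.95,-0.12]
    - [-0.77,0.95,-0.12]
    - [-0.77,0.95,-0.12]
    - [-0.77,0.95,-0.12]
    - [-0.77,0.95,-0.12]
    - [-0.77,0.95,-0.12]
    - [-0.77,0.95,-0.12]
  twist:
    - [0,0,0]
    - [0,0,0]
    - [0,0,0]
    - [0,0,0]
    - [0,0,0]
    - [0,0,0]
    - [0,0,0]
    - [0,0,0]
    - [0,0,0]
    - [0,0,0]
    - [0,0,0]
    - [0,0,0]
    - [0,0,0]
    - [0,0,0]
    - [0,0,0]
    - [0,0,0]
    - [0,0,0]
    - [0,0,0]
    - [0,0,0]
    - [0,0,0]
  grip: [1,1,1,1,1,1,1,1,1,1,1,1,1,1,1,1,1,1,1,1]

```text
clock: 1.82
ee_pos: [536.6, 42.0, 287.1]
tcp_rot: [-2.563, -1.811, 0.016]
wrist_force: [0.6, 0.8, -0.4]
width: 85.3
```

```bash
python3 - <<'E'
from h import *
from bench import arm
c=arm.camera("wrist");pickle.dump(c,open("w1.pkl","wb"))
cv2.imwrite("pics/w1.png",c["frame"][:,:,::-1])
tool(arm.state(),(520,-287,200))
E
```

```text
pos [541.2  36.6 287.8] yaw 70.32 zdir [-0.004  -0.0079 -1.    ] w 85.3 F [ 2.8 -2.5  1.3] t 1.87
delta/25 total: [-12.444   3.564   3.618]
```

View pics/w1.png

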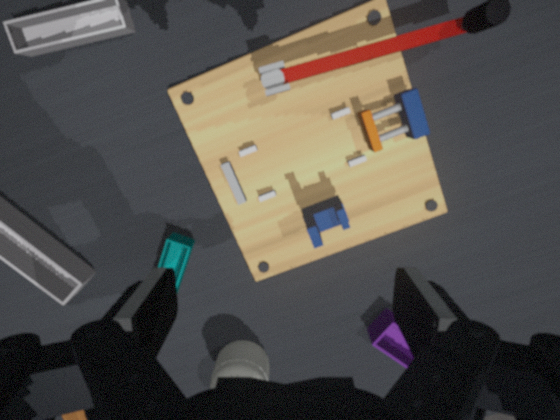

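```bash
python3 - <<'E'
from h import *
from bench import arm
c=arm.camera("wrist");pickle.dump(c,open("w1.pkl","wb"))
crop(c,(160,0,520,290),2,"pics/w1b.png")
f=c["frame"].astype(int);k=(f[...,0]-f[...,2]>25)&(f[...,0]>80)&(f[...,1]>60)
m=np.zeros(k.shape,np.uint8);m[:290,150:460]=k[:290,150:460]
m=cv2.morphologyEx(m,cv2.MORPH_OPEN,np.ones((3,3)))
cs=max(cv2.findContours(m,cv2.RETR_EXTERNAL,cv2.CHAIN_APPROX_NONE)[0],key=cv2.contourArea)
h=cv2.convexHull(cs).reshape(-1,2)
P=np.array([onz(c,p,10)[:2] for p in h],np.float32);print(cv2.minAreaRect(P))
q=cv2.approxPolyDP(h,5,True).reshape(-1,2)
for p in q: print(p,onz(c,p,10).round(1))
tool(arm.state(),(520,-287,200))
E
```

```text
((532.4754028320312, 76.2325210571289), (250.71267700195312, 250.6171112060547), 2.271897554397583)
[393   0] [418.2 196.4  10. ]
[451 204] [651.3 204.7  10. ]
[259 274] [660.6 -42.7  10. ]
[170  82] [413.4 -52.3  10. ]
[352   0] [404. 157.  10.]
pos [539.4  39.3 287.4] yaw 70.24 zdir [-0.0062 -0.0049 -1.    ] w 85.4 F [0.2 0.6 0.7] t 1.92
delta/25 total: [-12.523   3.698   3.566]
```

View pics/w1b.png

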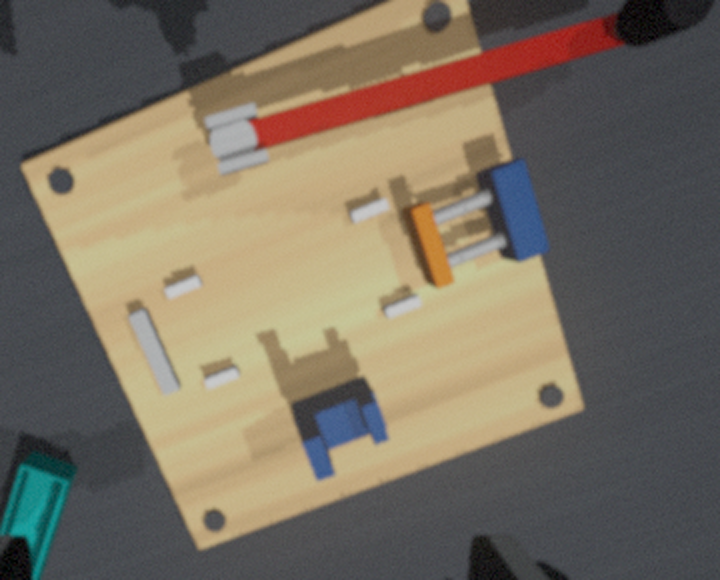

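```bash
cat >> h.py <<'E'
J0=np.array([530.0,64.1]);JA=np.radians(2.3)
RJ=np.array([[np.cos(JA),-np.sin(JA)],[np.sin(JA),np.cos(JA)]])
def j2w(p): 
    p=np.array(p,float); return np.r_[J0+RJ@p[:2],p[2:]]
def w2j(p): 
    p=np.array(p,float); return np.r_[RJ.T@(p[:2]-J0),p[2:]]
E
python3 - <<'E'
from h import *
c=pickle.load(open("w1.pkl","rb"))
for n,p,z in[("stop top ctr (0,-85)",(154,350),20),("jaw top ctr(0,~77)",(432,244),40),("guide ++ (27.5?,55)",(402,304),20),("guide -+",(369,209),20),("guide +-",(221,375),20),("guide --",(183,286),20),("keeper floor (70,0)",(343,422),50)]:
    print(n,w2j(onz(c,np.array(p)/2+[160,0],z)).round(1))
# latch bar direction: red ends
f=c["frame"].astype(int);m=((f[...,0]>110)&(f[...,1]<70)&(f[...,2]<70))
ys,xs=np.nonzero(m);vx,vy,x0,y0=cv2.fitLine(np.c_[xs,ys].astype(np.float32),cv2.DIST_L2,0,.01,.01).ravel()
for s in(-100,100): print(w2j(onz(c,(x0+s*vx,y0+s*vy),58)))
A,B=[w2j(onz(c,(x0+s*vx,y0+s*vy),58))[:2] for s in(-100,100)]
v=B-A;print("swing",np.arctan2(v[1],v[0]))
E
```

```text
stop top ctr (0,-85) [ -1.3 -83.8  20. ]
jaw top ctr(0,~77) [-1.  76.8 40. ]
guide ++ (27.5?,55) [26.6 55.2 20. ]
guide -+ [-28.4  55.1  20. ]
guide +- [ 26.4 -54.1  20. ]
guide -- [-28.2 -54.2  20. ]
keeper floor (70,0) [69.2  1.1 50. ]
[-83.90660185   7.46445866  58.        ]
[-62.55474833 187.87089053  58.        ]
swing 1.452990181716731
```

Emit:
carry_out:
  translation:
    - [-0.96,0.28,0.27]
    - [-0.96,0.28,0.27]
    - [-0.96,0.28,0.27]
    - [-0.96,0.28,0.27]
    - [-0.96,0.28,0.27]
    - [-0.96,0.28,0.27]
    - [-0.96,0.28,0.27]
    - [-0.96,0.28,0.27]
    - [-0.96,0.28,0.27]
    - [-0.96,0.28,0.27]
    - [-0.96,0.28,0.27]
    - [-0.96,0.28,0.27]
    - [-0.8,0.25,0.2]
    - [0,0,0]
    - [0,0,0]
    - [0,0,0]
    - [0,0,0]
    - [0,0,0]
    - [0,0,0]
    - [0,0,0]
  twist:
    - [0,0,0]
    - [0,0,0]
    - [0,0,0]
    - [0,0,0]
    - [0,0,0]
    - [0,0,0]
    - [0,0,0]
    - [0,0,0]
    - [0,0,0]
    - [0,0,0]
    - [0,0,0]
    - [0,0,0]
    - [0,0,0.5]
    - [0,0,1]
    - [0,0,1]
    - [0,0,1]
    - [0,0,1]
    - [0,0,1]
    - [0,0,1]
    - [0,0,1]
  grip: [1,1,1,1,1,1,1,1,1,1,1,1,1,1,1,1,1,1,1,1]

```text
clock: 3.58
ee_pos: [513.0, -282.9, 190.4]
tcp_rot: [-3.01, -0.839, 0.024]
wrist_force: [-0.2, -1.0, 0.3]
width: 85.5
```

Emit:
carry_out:
  translation:
    - [0,0,0]
    - [0,0,0]
    - [0,0,0]
    - [0,0,0]
    - [0,0,0]
    - [0,0,0]
    - [0,0,0]
    - [0,0,0]
    - [0,0,0]
    - [0,0,0]
    - [0,0,0]
    - [0,0,0]
    - [0,0,0]
    - [0,0,0]
    - [0,0,0]
    - [0,0,0]
    - [0,0,0]
    - [0,0,0]
    - [0,0,0]
    - [0,0,0]
  twist:
    - [0,0,1]
    - [0,0,1]
    - [0,0,1]
    - [0,0,1]
    - [0,0,1]
    - [0,0,1]
    - [0,0,1]
    - [0,0,1]
    - [0,0,1]
    - [0,0,1]
    - [0,0,1]
    - [0,0,1]
    - [0,0,1]
    - [0,0,1]
    - [0,0,1]
    - [0,0,1]
    - [0,0,1]
    - [0,0,1]
    - [0,0,0.5]
    - [0,0,0]
  grip: [1,1,1,1,1,1,1,1,1,1,1,1,1,1,1,1,1,1,1,1]

```text
clock: 5.25
ee_pos: [508.5, -261.5, 183.7]
tcp_rot: [-2.632, 1.7, 0.075]
wrist_force: [0.2, 1.3, -0.2]
width: 85.2
```

```bash
sed -i 's/J0=np.array.*;JA/J0=np.array([529.4,64.5]);JA/' h.py; python3 - <<'E'
from h import *
from bench import arm
c=arm.camera("wrist");pickle.dump(c,open("w2.pkl","wb"))
cv2.imwrite("pics/w2.png",c["frame"][:,:,::-1])
tool(arm.state(),(520,-287,100))
E
```

```text
pos [ 508.4 -261.4  183.7] yaw -65.66 zdir [-0.0366  0.0321 -0.9988] w 85.2 F [ 0.   0.  -0.8] t 5.3
delta/25 total: [ 1.271 -0.065  3.294]
```

View pics/w2.png

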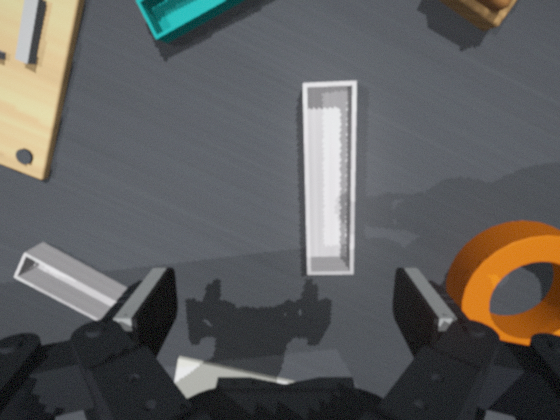

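```bash
cat >> h.py <<'E'
def twist(st,yaw):
    """rotvec in tool axes (units of 5deg) to reach tool-down with yaw deg"""
    Rm=R.from_rotvec(st["tcp_rot"]);a=np.radians(yaw)
    T=np.array([[np.cos(a),np.sin(a),0],[np.sin(a),-np.cos(a),0],[0,0,-1.]])
    v=(Rm.inv()*R.from_matrix(T)).as_rotvec();print("twist/5deg total:",(np.degrees(v)/5).round(3))
E
python3 - <<'E'
from h import *
from bench import arm
c=pickle.load(open("w2.pkl","rb"));crop(c,(280,60,380,290),4,"pics/w2t.png")
im=cv2.imread("pics/w2t.png");cv2.imwrite("pics/w2t.png",cv2.resize(im,None,fx=.65,fy=.65))
f=c["frame"].astype(int).sum(2);m=np.zeros(f.shape,np.uint8);m[65:285,285:372]=(f>330)[65:285,285:372]
cs=max(cv2.findContours(m,cv2.RETR_EXTERNAL,cv2.CHAIN_APPROX_NONE)[0],key=cv2.contourArea)
P=np.array([onz(c,p,34)[:2] for p in cs.reshape(-1,2)],np.float32);r=cv2.minAreaRect(P);print(r)
q=np.array([(303,82),(357,81),(354,274),(306,275)])
P=np.array([onz(c,p,34) for p in q]);print(P.round(1),P.mean(0));e=P[0]+P[1]-P[2]-P[3];print(np.degrees(np.arctan2(e[1],e[0])),np.linalg.norm(np.diff(P,axis=0),axis=1))
st=arm.state();tool(st,(521,-288,100));twist(st,-63.8)
E
```

```text
((523.744140625, -287.1355895996094), (164.409423828125, 43.18632888793945), 26.235593795776367)
[[ 585.8 -234.3   34. ]
 [ 602.9 -270.6   34. ]
 [ 460.2 -342.1   34. ]
 [ 441.3 -304.7   34. ]] [ 522.54572892 -287.91806814   34.        ]
26.305739158724148 [ 40.12813788 159.5267062   41.84886023]
pos [ 508.4 -261.4  183.7] yaw -65.66 zdir [-0.0366  0.0321 -0.9988] w 85.2 F [ 0.   0.  -0.8] t 5.3
delta/25 total: [ 1.324 -0.085  3.291]
twist/5deg total: [ 0.222  0.512 -0.366]
```

View pics/w2t.png

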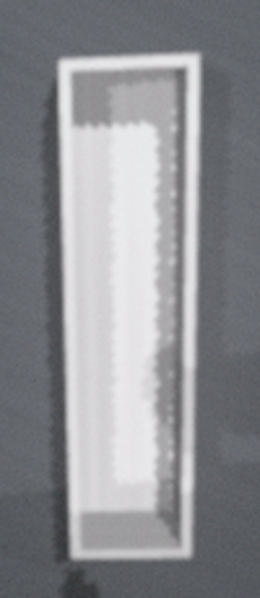

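Emit:
carry_out:
  translation:
    - [0,0,0]
    - [0,0,0]
    - [0.4,0,0.85]
    - [0.5,0,0.85]
    - [0.5,0,0.85]
    - [0,0,0]
  twist:
    - [0.11,0.26,-0.2]
    - [0.11,0.26,-0.2]
    - [0,0,0]
    - [0,0,0]
    - [0,0,0]
    - [0,0,0]
  grip: [1,1,1,1,1,1]

```text
clock: 5.8
ee_pos: [525.9, -290.9, 119.7]
tcp_rot: [2.68, -1.638, 0.009]
wrist_force: [-0.6, 1.8, -0.0]
width: 85.3
```

```bash
python3 - <<'E'
from h import *
from bench import arm
st=arm.state();tool(st,(522.8,-287.5,6));twist(st,-63.75)
E
```

```text
pos [ 525.9 -290.9  119.7] yaw -62.85 zdir [ 0.0046 -0.0032 -1.    ] w 85.3 F [-0.6  1.8 -0. ] t 5.8
delta/25 total: [-0.2    0.059  4.546]
twist/5deg total: [-0.03  -0.057  0.18 ]
```

Emit:
carry_out:
  translation:
    - [-0.1,0.03,0.8]
    - [-0.1,0.03,0.9]
    - [0,0,0.9]
    - [0,0,0.8]
    - [0,0,0.4]
    - [0,0,0]
  twist:
    - [0,-0.05,0.1]
    - [0,0,0.08]
    - [0,0,0]
    - [0,0,0]
    - [0,0,0]
    - [0,0,0]
  grip: [1,1,1,1,1,1]

```text
clock: 6.3
ee_pos: [523.9, -285.3, 25.5]
tcp_rot: [-2.67, 1.651, -0.006]
wrist_force: [0.1, 0.0, 0.5]
width: 85.3
```

```bash
python3 - <<'E'
from h import *
from bench import arm
c=arm.camera("wrist");cv2.imwrite("pics/w3.png",c["frame"][:,:,::-1])
st=arm.state();tool(st,(522.8,-287.5,6));twist(st,-63.75)
E
```

```text
pos [ 524.2 -285.5   26.3] yaw -63.46 zdir [ 5.5e-03 -4.0e-04 -1.0e+00] w 85.5 F [-0.9  0.1  0.1] t 6.35
delta/25 total: [0.043 0.09  0.812]
twist/5deg total: [-0.054 -0.032  0.058]
```

View pics/w3.png

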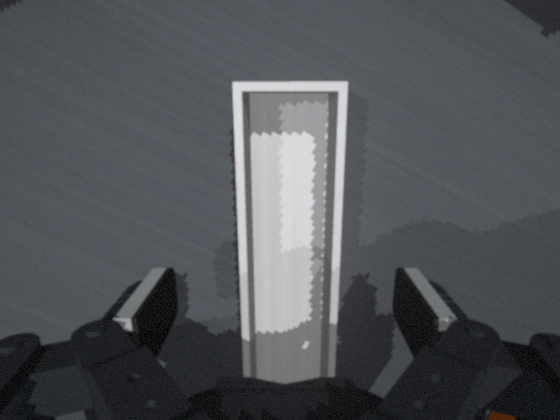

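Emit:
carry_out:
  translation:
    - [0.04,0.08,0.4]
    - [0,0,0.35]
    - [0,0,0]
    - [0,0,0]
    - [0,0,0]
    - [0,0,0]
    - [0,0,0]
    - [0,0,0]
    - [0,0,0]
    - [0,0,0]
    - [0,0,0]
  twist:
    - [-0.05,-0.03,0.05]
    - [0,0,0]
    - [0,0,0]
    - [0,0,0]
    - [0,0,0]
    - [0,0,0]
    - [0,0,0]
    - [0,0,0]
    - [0,0,0]
    - [0,0,0]
    - [0,0,0]
  grip: [1,1,0.7,0.5,0.4,0.3,0.3,0.3,0.3,0.3,0.3]
  force: 80

```text
clock: 7.27
ee_pos: [525.4, -288.8, 11.7]
tcp_rot: [2.668, -1.657, 0.012]
wrist_force: [0.3, 0.6, -1.8]
width: 38.6
```

```bash
python3 - <<'E'
from h import *
from bench import arm
st=arm.state();tool(st,(522.8,-287.5,6));twist(st,-63.75)
E
```

```text
pos [ 525.4 -288.8   11.7] yaw -63.67 zdir [ 0.0061 -0.0048 -1.    ] w 38.6 F [ 0.3  0.6 -1.8] t 7.27
delta/25 total: [-0.095  0.069  0.228]
twist/5deg total: [-0.039 -0.08   0.016]
```

Emit:
carry_out:
  translation:
    - [0,0,0]
    - [0,0,0]
    - [0,0,0]
    - [0,0.05,0.2]
    - [0,0,0.1]
    - [0,0,0]
    - [0,0,0]
    - [0,0,0]
    - [0,0,0]
    - [0,0,0]
    - [0,0,0]
    - [0,0,0]
  twist:
    - [0,0,0]
    - [0,0,0]
    - [-0.04,-0.08,0]
    - [0,0,0]
    - [0,0,0]
    - [0,0,0]
    - [0,0,0]
    - [0,0,0]
    - [0,0,0]
    - [0,0,0]
    - [0,0,0]
    - [0,0,0]
  grip: [0.65,0.65,0.65,0.65,0.65,0.65,0.3,0.3,0.3,0.3,0.3,0.3]
  force: 80

```text
clock: 8.27
ee_pos: [525.0, -290.3, 4.3]
tcp_rot: [2.669, -1.657, 0.002]
wrist_force: [-0.5, 0.4, 1.0]
width: 39.3
```

```bash
python3 - <<'E'
from h import *
from bench import arm
c=arm.camera("wrist");cv2.imwrite("pics/w4.png",c["frame"][:,:,::-1])
st=arm.state();tool(st,(522.8,-287.5,5));twist(st,-63.75)
E
```

```text
pos [ 525.  -290.3    4.3] yaw -63.67 zdir [ 0.001  -0.0011 -1.    ] w 38.9 F [-0.2 -0.2  0.9] t 8.32
delta/25 total: [-0.14   0.029 -0.027]
twist/5deg total: [-0.005 -0.017  0.016]
```

View pics/w4.png

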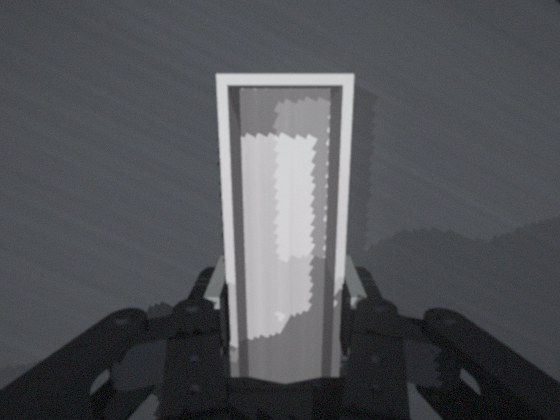

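Emit:
carry_out:
  translation:
    - [0,0,-0.3]
    - [0,0,-0.6]
    - [0,0,-0.9]
    - [0,0,-0.9]
    - [0,0,-0.9]
    - [0,0,-0.9]
    - [0,0,-0.6]
    - [0,0,0]
    - [0,0,0]
    - [0,0,0]
    - [0,0,0]
    - [0,0,0]
    - [0,0,0]
    - [0,0,0]
    - [0,0,0]
    - [0,0,0]
    - [0,0,0]
    - [0,0,0]
    - [0,0,0]
    - [0,0,0]
  twist:
    - [0,0,0]
    - [0,0,0]
    - [0,0,0]
    - [0,0,0]
    - [0,0,0]
    - [0,0,0]
    - [0,0,-0.5]
    - [0,0,-1]
    - [0,0,-1]
    - [0,0,-1]
    - [0,0,-1]
    - [0,0,-1]
    - [0,0,-1]
    - [0,0,-1]
    - [0,0,-1]
    - [0,0,-1]
    - [0,0,-1]
    - [0,0,-1]
    - [0,0,-0.6]
    - [0,0,0]
  grip: [0.3,0.3,0.3,0.3,0.3,0.3,0.3,0.3,0.3,0.3,0.3,0.3,0.3,0.3,0.3,0.3,0.3,0.3,0.3,0.3]

```text
clock: 9.98
ee_pos: [517.2, -283.4, 139.6]
tcp_rot: [-3.132, 0.002, 0.019]
wrist_force: [-0.9, -0.0, -2.9]
width: 38.8
```

```bash
python3 - <<'E'
from h import *
from bench import arm
c=arm.camera("wrist");cv2.imwrite("pics/w5.png",c["frame"][:,:,::-1])
st=arm.state();tool(st,j2w((0,-22,130)));twist(st,2.3)
E
```

```text
pos [ 517.2 -283.4  139.6] yaw -0.17 zdir [-0.012   0.0098 -0.9999] w 39.0 F [-0.  -0.3 -2.8] t 10.03
delta/25 total: [  0.489 -13.033   0.504]
twist/5deg total: [-0.115  0.135 -0.496]
```

View pics/w5.png

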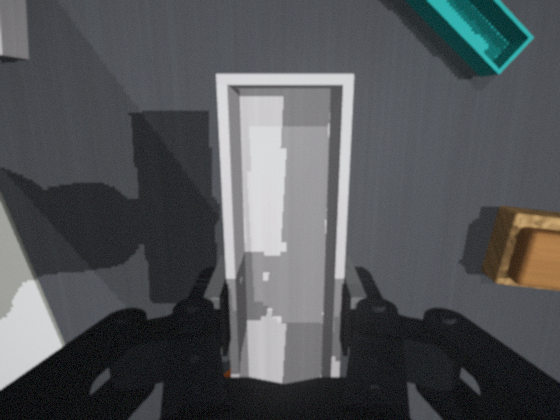

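Emit:
carry_out:
  translation:
    - [0,0,0]
    - [0,0,0]
    - [0.03,-0.4,0.0]
    - [0.03,-0.8,0.0]
    - [0.03,-0.95,0.0]
    - [0.03,-0.95,0.0]
    - [0.03,-0.95,0.0]
    - [0.03,-0.95,0.0]
    - [0.03,-0.95,0.0]
    - [0.03,-0.95,0.0]
    - [0.03,-0.95,0.0]
    - [0.03,-0.95,0.0]
    - [0.03,-0.95,0.0]
    - [0.03,-0.95,0.0]
    - [0.03,-0.95,0.0]
    - [0.03,-0.8,0.0]
    - [0.03,-0.4,0.0]
    - [0,0,0]
    - [0,0,0]
  twist:
    - [-0.06,0.07,-0.25]
    - [-0.06,0.07,-0.25]
    - [0,0,0]
    - [0,0,0]
    - [0,0,0]
    - [0,0,0]
    - [0,0,0]
    - [0,0,0]
    - [0,0,0]
    - [0,0,0]
    - [0,0,0]
    - [0,0,0]
    - [0,0,0]
    - [0,0,0]
    - [0,0,0]
    - [0,0,0]
    - [0,0,0]
    - [0,0,0]
    - [0,0,0]
  grip: [0.3,0.3,0.3,0.3,0.3,0.3,0.3,0.3,0.3,0.3,0.3,0.3,0.3,0.3,0.3,0.3,0.3,0.3,0.3]

```text
clock: 11.62
ee_pos: [510.6, 61.3, 140.6]
tcp_rot: [3.141, 0.056, 0.005]
wrist_force: [0.5, -0.9, -2.1]
width: 38.7
```

```bash
python3 - <<'E'
from h import *
from bench import arm
c=arm.camera("wrist");cv2.imwrite("pics/w6.png",c["frame"][:,:,::-1]);pickle.dump(c,open("w6.pkl","wb"))
s=arm.camera("scene");crop(s,(280,80,460,230),4,"pics/s6.png")
st=arm.state();tool(st,j2w((0,-24,31)));twist(st,2.3)
E
```

```text
pos [510.8  60.4 140.6] yaw 1.93 zdir [ 3.e-03 -1.e-04 -1.e+00] w 39.0 F [ 0.3 -0.2 -1.7] t 11.72
delta/25 total: [0.741 0.821 4.386]
twist/5deg total: [ 0.003 -0.035 -0.073]
```

View pics/w6.png

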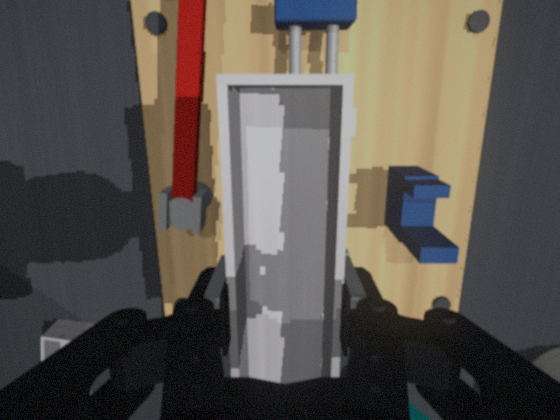

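View pics/s6.png

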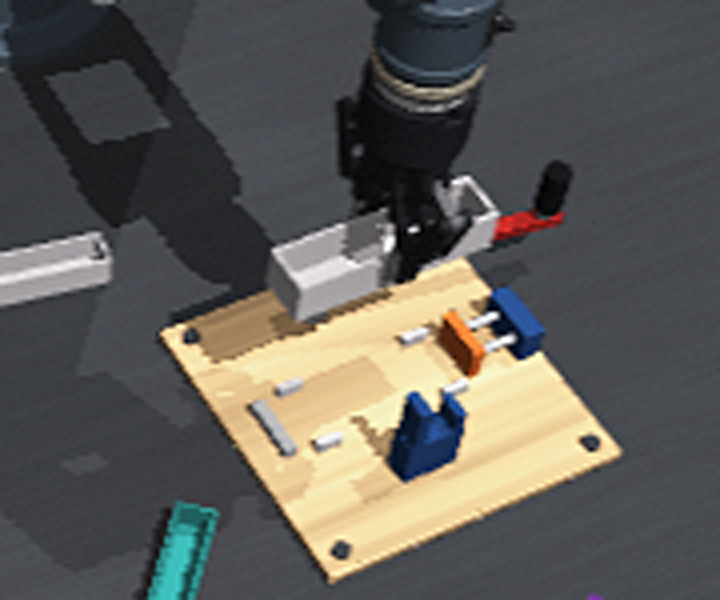

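```bash
python3 - <<'E'
from h import *
c=pickle.load(open("w6.pkl","rb"))
for p in((219,75),(354,75)): print((w2j(onz(c,p,170.3))-w2j((510.8,60.4,140.6))).round(1))
for p in((228,370),(344,370)): print((w2j(onz(c,p,170.3))-w2j((510.8,60.4,140.6))).round(1))
E
```

```text
[-18.7  79.4  29.7]
[20.4 79.2 29.7]
[-21.  -22.6  29.7]
[ 21.6 -23.   29.7]
```

Emit:
carry_out:
  translation:
    - [0.35,0.4,0.0]
    - [0.35,0.4,0.0]
    - [0,0,0.4]
    - [0,0,0.8]
    - [0,0,0.8]
    - [0,0,0.8]
    - [0,0,0.6]
    - [0,0,0]
    - [0,0,0]
  twist:
    - [0,-0.03,-0.07]
    - [0,0,0]
    - [0,0,0]
    - [0,0,0]
    - [0,0,0]
    - [0,0,0]
    - [0,0,0]
    - [0,0,0]
    - [0,0,0]
  grip: [0.3,0.3,0.3,0.3,0.3,0.3,0.3,0.3,0.3]

```text
clock: 12.47
ee_pos: [538.4, 26.6, 49.8]
tcp_rot: [3.138, 0.038, 0.014]
wrist_force: [0.3, -0.5, -2.1]
width: 39.2
```

```bash
python3 - <<'E'
from h import *
from bench import arm
st=arm.state();tool(st,j2w((0,-24,31)));twist(st,2.3);print(w2j(st["ee_pos"]))
E
```

```text
pos [538.4  26.6  49.8] yaw 1.4 zdir [ 0.0087 -0.0032 -1.    ] w 39.2 F [ 0.3 -0.5 -2.1] t 12.47
delta/25 total: [-0.316 -0.567  0.746]
twist/5deg total: [ 0.04  -0.098 -0.179]
[  7.51851848 -38.24017134  49.77473759]
```

Emit:
carry_out:
  translation:
    - [-0.16,-0.25,0.3]
    - [-0.12,-0.25,0.3]
    - [0,0,0.1]
    - [0,0,0]
  twist:
    - [0.04,-0.1,-0.17]
    - [0,0,0]
    - [0,0,0]
    - [0,0,0]
  grip: [0.3,0.3,0.3,0.3]

```text
clock: 12.8
ee_pos: [532.2, 38.4, 31.9]
tcp_rot: [3.141, 0.06, 0.003]
wrist_force: [0.5, 0.4, -2.4]
width: 38.5
```

```bash
python3 - <<'E'
from h import *
from bench import arm
st=arm.state();tool(st,j2w((0,6,29)));twist(st,2.3);print(w2j(st["ee_pos"]))
s=arm.camera("scene");crop(s,(280,80,460,230),4,"pics/s7.png")
E
```

```text
pos [532.2  38.4  31.9] yaw 2.19 zdir [ 2.2e-03 -1.0e-04 -1.0e+00] w 38.5 F [ 0.5  0.4 -2.4] t 12.8
delta/25 total: [-0.073 -1.287  0.116]
twist/5deg total: [ 0.002 -0.025 -0.022]
[  1.76292792 -26.18389951  31.89660112]
```

View pics/s7.png

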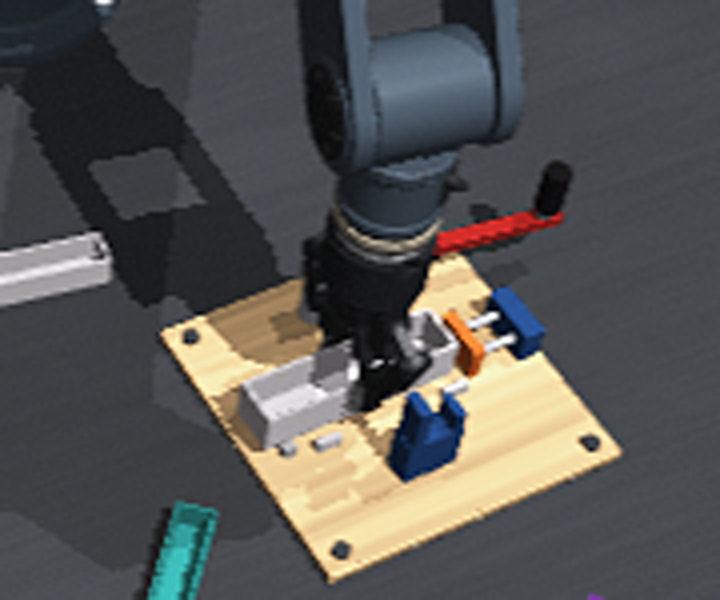

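Emit:
carry_out:
  translation:
    - [-0.05,-0.25,0.05]
    - [0,-0.3,0.0]
    - [0,-0.3,0.0]
    - [0,-0.25,0.0]
    - [0,-0.1,0]
    - [0,0,0]
  twist:
    - [0,-0.02,-0.02]
    - [0,0,0]
    - [0,0,0]
    - [0,0,0]
    - [0,0,0]
    - [0,0,0]
  grip: [0.3,0.3,0.3,0.3,0.3,0.3]

```text
clock: 13.35
ee_pos: [531.2, 69.5, 32.5]
tcp_rot: [3.135, 0.072, 0.008]
wrist_force: [-0.3, -6.7, -3.0]
width: 38.4
```

```bash
python3 - <<'E'
from h import *
from bench import arm
st=arm.state();tool(st,j2w((0,5.5,15)));twist(st,2.3);print(w2j(st["ee_pos"]))
c=arm.camera("wrist");cv2.imwrite("pics/w8.png",c["frame"][:,:,::-1])
E
```

```text
pos [531.2  69.5  32.5] yaw 2.62 zdir [ 0.0049 -0.0055 -1.    ] w 38.4 F [-0.3 -6.7 -3. ] t 13.35
delta/25 total: [-0.082 -0.026  0.699]
twist/5deg total: [ 0.065 -0.054  0.063]
[ 1.98248261  4.96147094 32.49334196]
```

View pics/w8.png

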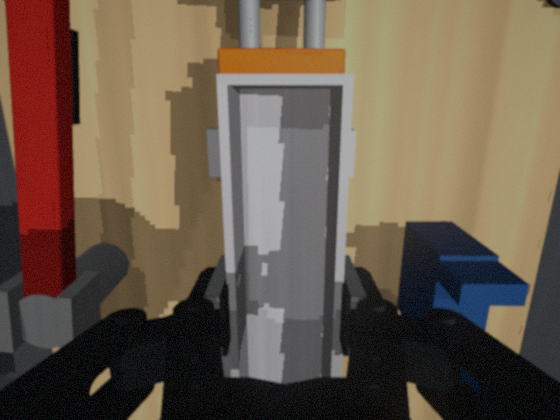

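Emit:
carry_out:
  translation:
    - [-0.06,-0.02,0.2]
    - [0,0,0.22]
    - [0,0,0.2]
    - [0,0,0.06]
    - [0,0,0]
  twist:
    - [0.06,-0.05,0.06]
    - [0,0,0]
    - [0,0,0]
    - [0,0,0]
    - [0,0,0]
  grip: [0.3,0.3,0.3,0.3,0.3]

```text
clock: 13.82
ee_pos: [533.4, 67.2, 18.2]
tcp_rot: [3.134, 0.07, 0.013]
wrist_force: [-1.1, -5.9, -0.6]
width: 38.5
```

```bash
python3 - <<'E'
from h import *
from bench import arm
st=arm.state();tool(st,j2w((0,5,15)));twist(st,2.3);print(w2j(st["ee_pos"]))
c=arm.camera("wrist");cv2.imwrite("pics/w9.png",c["frame"][:,:,::-1])
s=arm.camera("scene");crop(s,(280,80,460,230),4,"pics/s9.png")
E
```

```text
pos [533.4  67.2  18.2] yaw 2.56 zdir [ 0.0085 -0.0067 -0.9999] w 38.5 F [-1.1 -5.9 -0.6] t 13.82
delta/25 total: [-0.166 -0.102  0.125]
twist/5deg total: [ 0.081 -0.094  0.052]
[ 4.1252203   2.50291312 18.17772676]
```

View pics/w9.png

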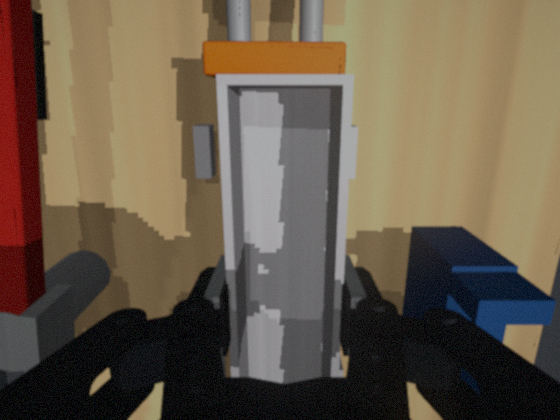

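View pics/s9.png

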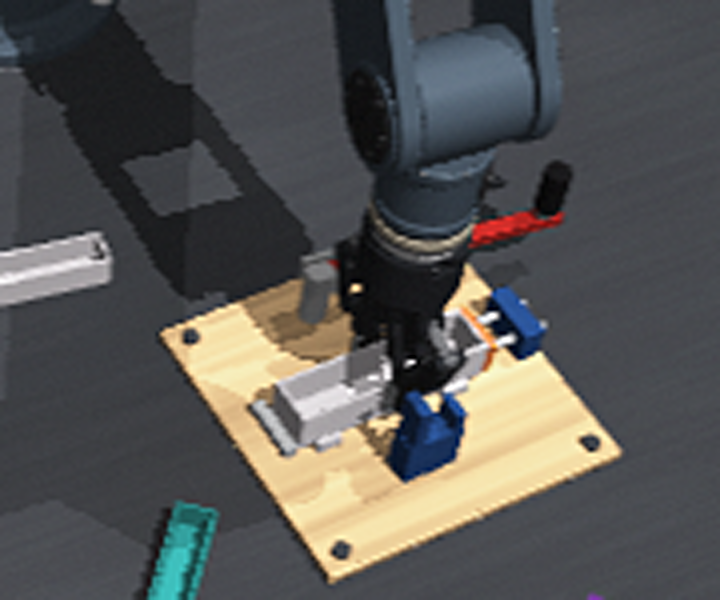

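Emit:
carry_out:
  translation:
    - [-0.16,-0.12,0.0]
    - [-0.1,-0.05,0.05]
    - [0,0,0.05]
    - [0,0,0]
  twist:
    - [0.08,-0.1,0.05]
    - [0,0,0]
    - [0,0,0]
    - [0,0,0]
  grip: [0.3,0.3,0.3,0.3]

```text
clock: 14.25
ee_pos: [532.3, 68.4, 17.9]
tcp_rot: [3.135, 0.066, 0.017]
wrist_force: [-0.9, -6.5, -3.6]
width: 38.9
```

```bash
python3 - <<'E'
from h import *
from bench import arm
st=arm.state();tool(st,j2w((0,4,14.5)));twist(st,2.3);print(w2j(st["ee_pos"]))
E
```

```text
pos [532.3  68.4  17.9] yaw 2.43 zdir [ 0.0112 -0.0054 -0.9999] w 38.9 F [-0.9 -6.5 -3.6] t 14.25
delta/25 total: [-0.123 -0.009  0.133]
twist/5deg total: [ 0.067 -0.125  0.026]
[ 3.0438508   3.7904074  17.87058872]
```

Emit:
carry_out:
  translation:
    - [-0.15,-0.02,0.12]
    - [-0.08,0,0.1]
    - [0,0,0.03]
    - [0,0,0]
  twist:
    - [0.07,-0.2,0.03]
    - [0,0,0]
    - [0,0,0]
    - [0,0,0]
  grip: [0.3,0.3,0.3,0.3]

```text
clock: 14.58
ee_pos: [531.1, 66.9, 14.7]
tcp_rot: [3.137, 0.065, 0.005]
wrist_force: [-0.8, -5.5, -2.6]
width: 39.0
```

```bash
python3 - <<'E'
from h import *
from bench import arm
st=arm.state();tool(st,j2w((0,4,14.5)));twist(st,2.3);print(w2j(st["ee_pos"]))
c=arm.camera("wrist");cv2.imwrite("pics/w10.png",c["frame"][:,:,::-1])
s=arm.camera("scene");crop(s,(330,130,430,210),7,"pics/s10.png")
E
```

```text
pos [531.1  66.9  14.7] yaw 2.37 zdir [ 0.0031 -0.0038 -1.    ] w 39.0 F [-0.8 -5.5 -2.6] t 14.58
delta/25 total: [-0.072 -0.067  0.008]
twist/5deg total: [ 0.045 -0.033  0.015]
[ 1.80612752  2.31717628 14.7057546 ]
```

View pics/w10.png

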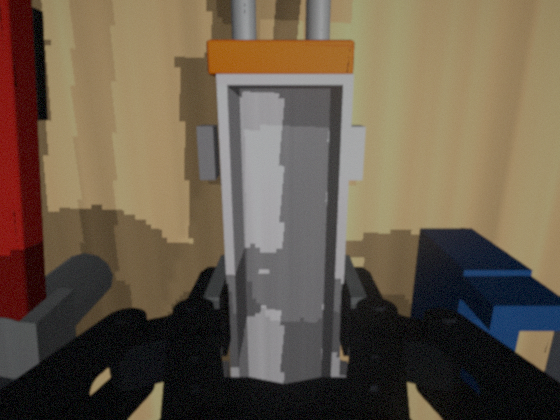

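View pics/s10.png

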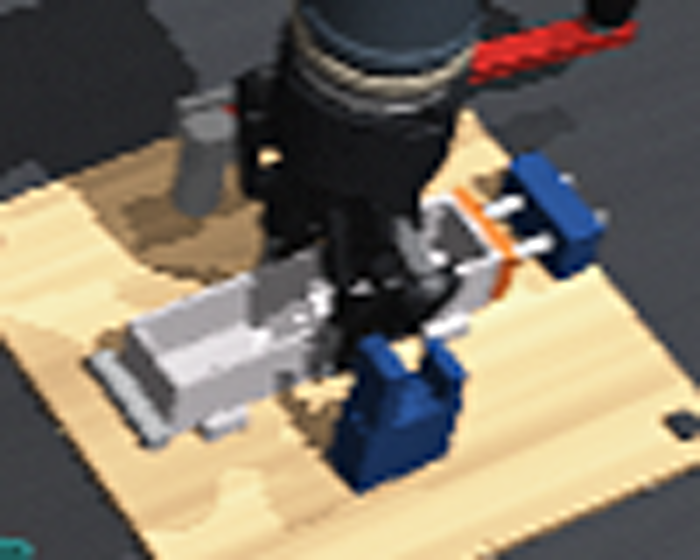

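Emit:
carry_out:
  translation:
    - [-0.03,0,0.04]
    - [0,0,0]
    - [0,0,0]
    - [0,0,0]
    - [0,0,0]
    - [0,0,-0.3]
    - [0,0,-0.6]
    - [0,0,-0.9]
    - [0,0,-0.9]
    - [0,0,-0.9]
    - [0,0,-0.9]
    - [0,0,-0.5]
    - [0,0,0]
  twist:
    - [0,0,0]
    - [0,0,0]
    - [0,0,0]
    - [0,0,0]
    - [0,0,0]
    - [0,0,0]
    - [0,0,0]
    - [0,0,0]
    - [0,0,0]
    - [0,0,0]
    - [0,0,0]
    - [0,0,0]
    - [0,0,0]
  grip: [0.3,0.45,0.6,0.65,0.65,0.65,0.65,0.65,0.65,0.65,0.65,0.65,0.65]

```text
clock: 15.77
ee_pos: [533.3, 72.3, 148.4]
tcp_rot: [3.141, 0.066, 0.02]
wrist_force: [0.1, -0.0, 0.4]
width: 55.4
```

```bash
python3 - <<'E'
from h import *
from bench import arm
st=arm.state();k=np.array([-85,0])+190*np.array([np.cos(1.453),np.sin(1.453)]);print(k)
tool(st,j2w((*k,150)));twist(st,2.3);print(w2j(st["ee_pos"]))
c=arm.camera("wrist");cv2.imwrite("pics/w11.png",c["frame"][:,:,::-1]);pickle.dump(c,open("w11.pkl","wb"))
s=arm.camera("scene");crop(s,(330,120,450,220),6,"pics/s11.png")
pickle.dump(s,open("s11.pkl","wb"));t=arm.camera("top");pickle.dump(t,open("t11.pkl","wb"))
E
```

```text
[-62.67042241 188.683306  ]
pos [533.3  72.3 148.4] yaw 2.4 zdir [ 1.270e-02  2.000e-04 -9.999e-01] w 55.4 F [ 0.1 -0.   0.4] t 15.77
delta/25 total: [-2.661 -7.246 -0.101]
twist/5deg total: [ 0.003 -0.145  0.019]
[  4.19076469   7.6545636  148.37310993]
```

View pics/w11.png

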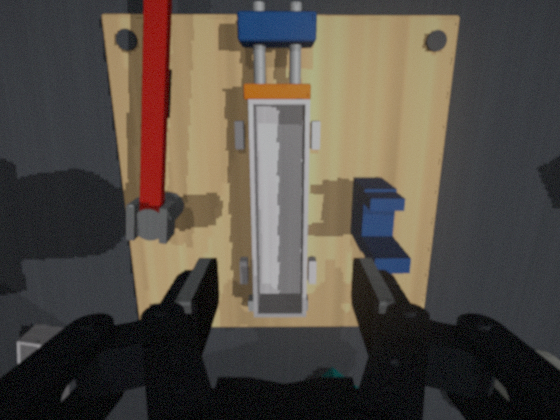

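View pics/s11.png

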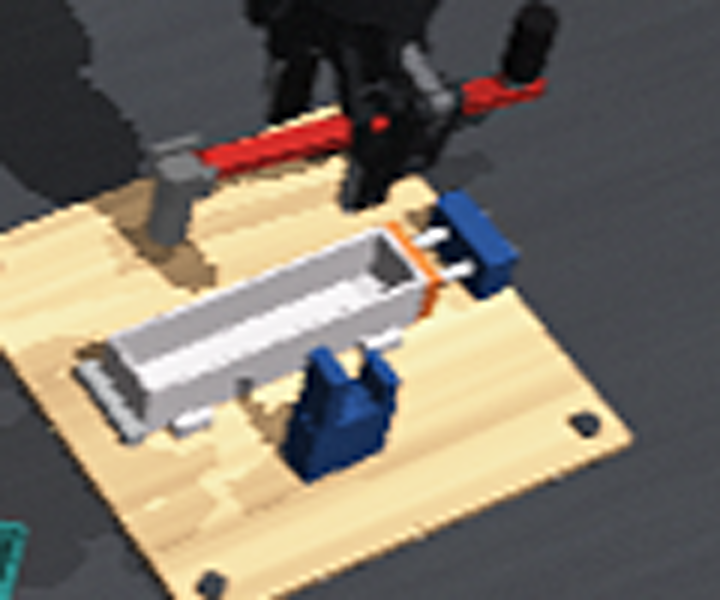

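```bash
python3 - <<'E'
from h import *
c=pickle.load(open("w11.pkl","rb"))
for p in((248,100),(310,100),(308,316),(253,316)): print(w2j(onz(c,p,44)).round(1))
crop(c,(225,70,335,330),3,"pics/w11c.png");im=cv2.imread("pics/w11c.png");cv2.imwrite("pics/w11c.png",im[:,:][:600] if im.shape[0]<=600 else cv2.resize(im,None,fx=.75,fy=.75))
# knob in scene/top 
s=pickle.load(open("s11.pkl","rb"));t=pickle.load(open("c0.pkl","rb"))["top"]
k=j2w((-62.7,188.7,88));print("pred knob px",proj(s,k),proj(t,k))
f=t["frame"].astype(int);crop(t,(95,240,150,275),10,"pics/knt.png")
crop(s,(395,105,445,150),10,"pics/kns.png")
E
```

```text
[-18.   79.1  44. ]
[22.  79.2 44. ]
[ 23.7 -80.   44. ]
[-18.4 -79.7  44. ]
pred knob px [[417.97688515 125.09575736]] [[111.76977783 256.69279196]]
```

View pics/w11c.png

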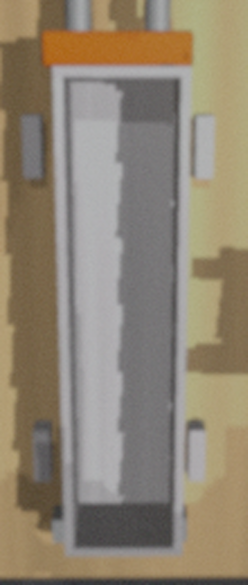

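View pics/knt.png

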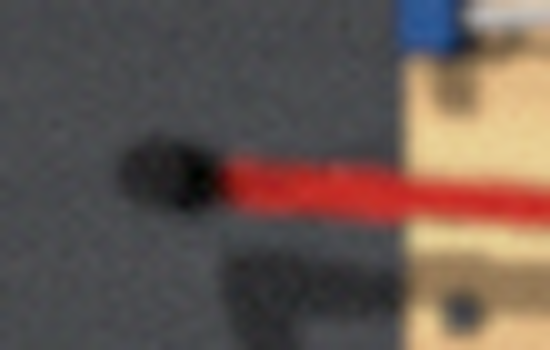

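View pics/kns.png

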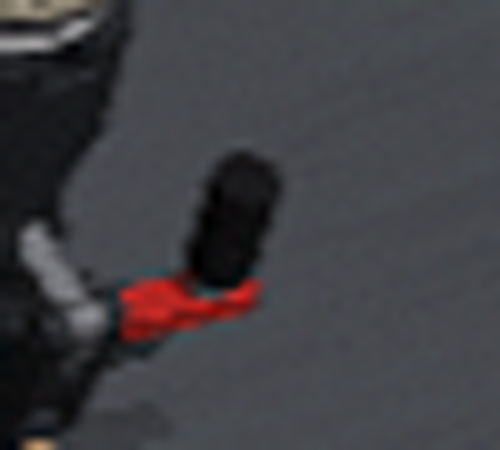

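Emit:
carry_out:
  translation:
    - [-0.2,-0.5,0]
    - [-0.33,-0.9,0]
    - [-0.33,-0.9,0]
    - [-0.33,-0.9,0]
    - [-0.33,-0.9,0]
    - [-0.33,-0.9,0]
    - [-0.33,-0.9,0]
    - [-0.25,-0.6,0]
    - [-0.1,-0.3,0]
    - [0,0,0]
    - [0,0,0]
    - [0,0,0]
    - [0,0,0]
  twist:
    - [0,-0.14,0]
    - [0,0,0]
    - [0,0,0]
    - [0,0,0]
    - [0,0,0]
    - [0,0,0]
    - [0,0,0]
    - [0,0,0]
    - [0,0,0.3]
    - [0,0,0.7]
    - [0,0,0.4]
    - [0,0,0]
    - [0,0,0]
  grip: [0.8,0.8,0.8,0.8,0.8,0.8,0.8,0.8,0.8,0.8,0.8,0.8,0.8]

```text
clock: 17.0
ee_pos: [440.2, 253.6, 128.1]
tcp_rot: [3.13, -0.136, -0.079]
wrist_force: [-0.3, -1.0, -1.0]
width: 68.9
```

```bash
python3 - <<'E'
from h import *
from bench import arm
st=arm.state();tool(st,j2w((-62.7,188.7,69)));twist(st,-4.5);print(w2j(st["ee_pos"]))
c=arm.camera("wrist");cv2.imwrite("pics/w12.png",c["frame"][:,:,::-1]);pickle.dump(c,open("w12.pkl","wb"))
E
```

```text
pos [440.2 253.6 128.1] yaw -4.98 zdir [-0.0508 -0.0059 -0.9987] w 68.9 F [-0.3 -1.  -1. ] t 17.0
delta/25 total: [0.885 0.032 2.323]
twist/5deg total: [ 0.115  0.575 -0.093]
[-81.5490005  192.52118932 128.0993188 ]
```

View pics/w12.png

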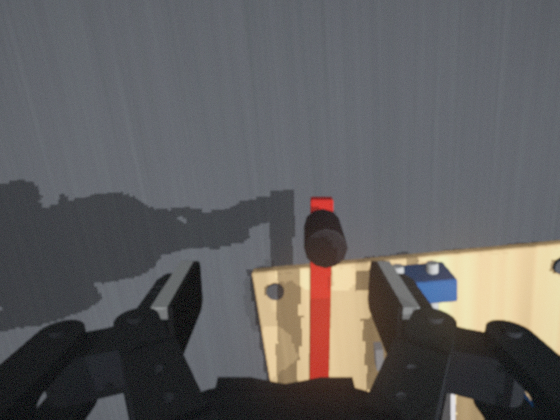

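Emit:
carry_out:
  translation:
    - [0,0,0]
    - [0.3,0,0]
    - [0.35,0.0,0]
    - [0.1,0,0]
    - [0,0,0]
  twist:
    - [0.06,0.3,-0.05]
    - [0.06,0.27,-0.05]
    - [0,0,0]
    - [0,0,0]
    - [0,0,0]
  grip: [0.8,0.8,0.8,0.8,0.8]

```text
clock: 17.47
ee_pos: [458.5, 251.6, 125.7]
tcp_rot: [3.138, -0.12, -0.007]
wrist_force: [-0.6, -0.5, -0.2]
width: 68.3
```

```bash
python3 - <<'E'
from h import *
from bench import arm
c=pickle.load(open("w12.pkl","rb"));print("knob top",w2j(onz(c,(325,250),102)))
st=arm.state();tool(st,j2w((-62.7,188.7,69)));twist(st,-4.5);print(w2j(st["ee_pos"]))
c=arm.camera("wrist");cv2.imwrite("pics/w13.png",c["frame"][:,:,::-1]);pickle.dump(c,open("w13.pkl","wb"))
E
```

```text
knob top [-62.91336416 190.46807333 102.        ]
pos [458.5 251.6 125.7] yaw -4.38 zdir [-4.7e-03 -7.0e-04 -1.0e+00] w 68.3 F [-0.6 -0.5 -0.2] t 17.47
delta/25 total: [0.041 0.038 2.267]
twist/5deg total: [0.012 0.053 0.024]
[-63.34761239 189.78817199 125.68438345]
```

View pics/w13.png

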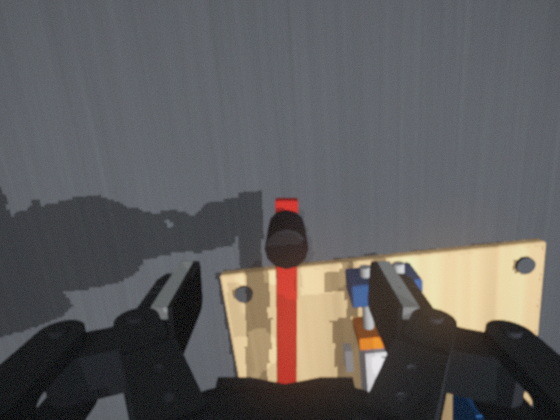

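Emit:
carry_out:
  translation:
    - [0.04,0.03,0.5]
    - [0,0,0.7]
    - [0,0,0.6]
    - [0,0,0.25]
    - [0,0,0]
    - [0,0,0]
    - [0,0,0]
    - [0,0,0]
    - [0,0,0]
    - [0,0,0]
    - [0,0,0]
    - [0,0,0]
    - [0,0,0]
  twist:
    - [0,0.05,0]
    - [0,0,0]
    - [0,0,0]
    - [0,0,0]
    - [0,0,0]
    - [0,0,0]
    - [0,0,0]
    - [0,0,0]
    - [0,0,0]
    - [0,0,0]
    - [0,0,0]
    - [0,0,0]
    - [0,0,0]
  grip: [0.8,0.8,0.8,0.8,0.8,0.6,0.4,0.3,0.2,0.1,0.1,0.1,0.1]
  force: 25

```text
clock: 18.6
ee_pos: [462.4, 250.7, 76.3]
tcp_rot: [-3.138, 0.123, -0.007]
wrist_force: [0.4, -1.0, -1.4]
width: 20.7
```

```bash
python3 - <<'E'
from h import *
from bench import arm
st=arm.state();tool(st,j2w((-62.7,188.7,69)));twist(st,-4.5);print(w2j(st["ee_pos"]))
c=arm.camera("wrist");cv2.imwrite("pics/w14.png",c["frame"][:,:,::-1]);pickle.dump(c,open("w14.pkl","wb"))
E
```

```text
pos [462.4 250.7  76.3] yaw -4.48 zdir [ 4.4e-03  6.0e-04 -1.0e+00] w 20.7 F [ 0.4 -1.  -1.4] t 18.6
delta/25 total: [-0.129  0.018  0.292]
twist/5deg total: [-0.01  -0.049  0.003]
[-59.47244376 188.77313549  76.32441649]
```

View pics/w14.png

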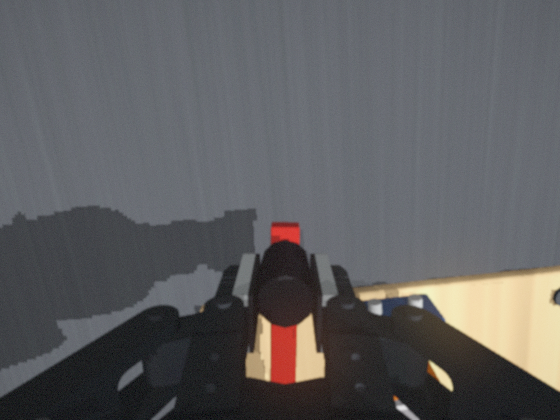

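Emit:
carry_out:
  translation:
    - [0,0,0]
    - [0,0,0]
    - [0,0,0.2]
    - [0,0,0.12]
    - [0,0,0]
    - [0,0,0]
    - [0,0,0]
    - [0,0,0]
  twist:
    - [0,0,0]
    - [0,0,0]
    - [0,0,0]
    - [0,0,0]
    - [0,0,0]
    - [0,0,0]
    - [0,0,0]
    - [0,0,0]
  grip: [0.4,0.4,0.4,0.4,0.1,0.1,0.1,0.1]
  force: 30

```text
clock: 19.32
ee_pos: [463.6, 251.5, 67.8]
tcp_rot: [-3.137, 0.123, -0.01]
wrist_force: [0.3, 1.0, 1.2]
width: 21.1
```

```bash
cat >> h.py <<'E'
def latch(st,r0=190.):
    p=w2j(st["ee_pos"]);v=p[:2]-np.array([-85,0]);print("jig",p.round(1),"swing",np.arctan2(v[1],v[0]).round(4),"r",np.linalg.norm(v).round(1),"yaw for swing",(np.degrees(np.arctan2(v[1],v[0]))+2.3-90).round(2))
E
python3 - <<'E'
from h import *
from bench import arm
st=arm.state();tool(st,j2w((-62.7,188.7,69)));twist(st,-4.5);latch(st)
E
```

```text
pos [463.6 251.5  67.8] yaw -4.47 zdir [ 0.0066  0.0016 -1.    ] w 21.1 F [0.3 1.  1.2] t 19.32
delta/25 total: [-0.172  0.051 -0.048]
twist/5deg total: [-0.025 -0.074  0.005]
jig [-58.3 189.5  67.8] swing 1.4307 r 191.3 yaw for swing -5.73
```

Emit:
carry_out:
  translation:
    - [0,0.04,-0.2]
    - [0,0.07,-0.3]
    - [0,0.08,-0.3]
    - [0,0.08,-0.3]
    - [0,0.09,-0.3]
    - [0,0.09,-0.25]
    - [0,0.05,-0.2]
    - [0,0,0]
  twist:
    - [0,0,0]
    - [0,0,0]
    - [0,0,0]
    - [0,0,0]
    - [0,0,0]
    - [0,0,0]
    - [0,0,0]
    - [0,0,0]
  grip: [0.1,0.1,0.1,0.1,0.1,0.1,0.1,0.1]

```text
clock: 19.98
ee_pos: [460.2, 235.8, 117.9]
tcp_rot: [3.139, -0.123, 0.004]
wrist_force: [0.1, 0.5, -3.5]
width: 20.9
```

```bash
python3 - <<'E'
from h import *
from bench import arm
st=arm.state();tool(st,j2w((-58,178,114)));twist(st,-5.5);latch(st)
c=arm.camera("wrist");cv2.imwrite("pics/w15.png",c["frame"][:,:,::-1])
s=arm.camera("scene");crop(s,(320,90,450,220),4.5,"pics/s15.png")
E
```

```text
pos [460.2 235.8 117.9] yaw -4.49 zdir [ 2.7e-03 -8.0e-04 -1.0e+00] w 20.9 F [ 0.1  0.5 -3.5] t 19.98
delta/25 total: [ 0.151 -0.18   0.158]
twist/5deg total: [ 0.006 -0.032  0.202]
jig [-62.3 174.  117.9] swing 1.441 r 175.5 yaw for swing -5.14
```

View pics/w15.png

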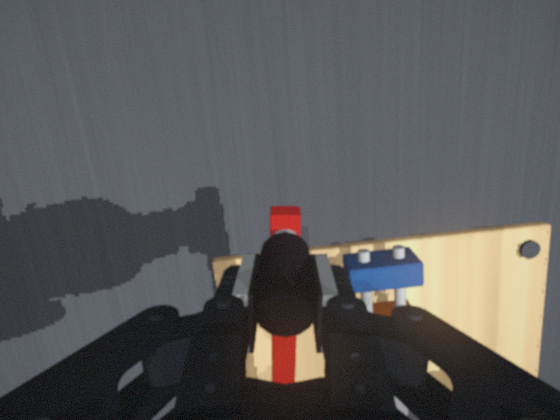

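View pics/s15.png

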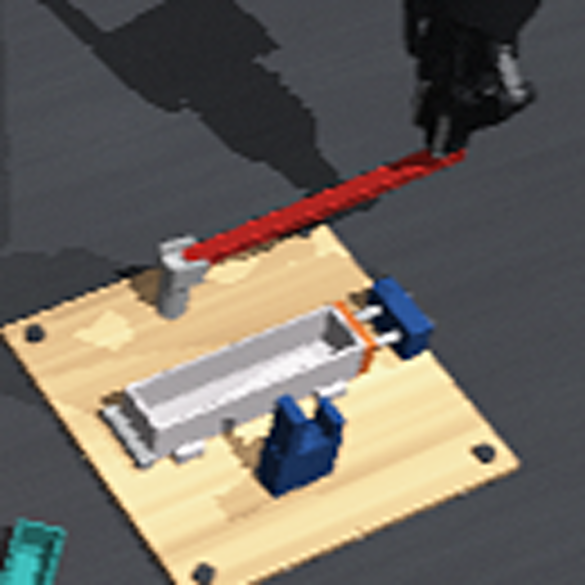

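Emit:
carry_out:
  translation:
    - [0.2,0.0,0]
    - [0.36,0.01,0]
    - [0.37,0.01,0]
    - [0.37,0.01,0]
    - [0.37,0.01,0]
    - [0.37,0.01,0]
    - [0.37,0.01,0]
    - [0.37,0.01,0]
  twist:
    - [0,0,0.35]
    - [0,0,0.6]
    - [0,0,0.6]
    - [0,0,0.6]
    - [0,0,0.6]
    - [0,0,0.6]
    - [0,0,0.6]
    - [0,0,0.6]
  grip: [0.1,0.1,0.1,0.1,0.1,0.1,0.1,0.1]

```text
clock: 20.75
ee_pos: [527.4, 217.1, 115.4]
tcp_rot: [3.047, -0.75, 0.002]
wrist_force: [-0.3, -1.0, -3.1]
width: 21.0
```

```bash
python3 - <<'E'
from h import *
from bench import arm
st=arm.state();latch(st);a=1.05;tool(st,j2w((-85+176*np.cos(a),176*np.sin(a),116)));twist(st,np.degrees(a)+2.3-90)
E
```

```text
jig [  4.2 152.6 115.4] swing 1.042 r 176.7 yaw for swing -28.0
pos [527.4 217.1 115.4] yaw -27.66 zdir [ 7.0e-04 -3.8e-03 -1.0e+00] w 21.0 F [-0.3 -1.  -3.1] t 20.75
delta/25 total: [-0.057  0.028 -0.023]
twist/5deg total: [ 0.035 -0.027 -0.024]
```

Tracks the arc well; continuing.

Emit:
carry_out:
  translation:
    - [0.37,0.01,0]
    - [0.37,0.01,0]
    - [0.37,0.01,0]
    - [0.37,0.01,0]
    - [0.37,0.01,0]
    - [0.37,0.01,0]
    - [0.37,0.01,0]
    - [0.37,0.01,0]
    - [0.37,0.01,0]
    - [0.37,0.01,0]
  twist:
    - [0,0,0.6]
    - [0,0,0.6]
    - [0,0,0.6]
    - [0,0,0.6]
    - [0,0,0.6]
    - [0,0,0.6]
    - [0,0,0.6]
    - [0,0,0.6]
    - [0,0,0.6]
    - [0,0,0.6]
  grip: [0.1,0.1,0.1,0.1,0.1,0.1,0.1,0.1,0.1,0.1]

```text
clock: 21.58
ee_pos: [597.0, 153.2, 112.5]
tcp_rot: [2.733, -1.531, 0.0]
wrist_force: [0.5, -2.1, -1.5]
width: 21.2
```

```bash
python3 - <<'E'
from h import *
from bench import arm
st=arm.state();latch(st);a=0.;tool(st,j2w((-85+176*np.cos(a),176*np.sin(a),116)));twist(st,np.degrees(a)+2.3-90)
E
```

```text
jig [ 71.1  85.9 112.5] swing 0.503 r 178.2 yaw for swing -58.88
pos [597.  153.2 112.5] yaw -58.51 zdir [-0.0044 -0.0083 -1.    ] w 21.2 F [ 0.5 -2.1 -1.5] t 21.58
delta/25 total: [ 3.388  0.981 -0.114]
twist/5deg total: [ 0.077 -0.077  5.837]
```

Emit:
carry_out:
  translation:
    - [0.37,0.02,-0.03]
    - [0.37,0.02,-0.03]
    - [0.37,0.02,-0.03]
    - [0.37,0.02,-0.03]
    - [0.37,0.02,-0.03]
    - [0.37,0.02,-0.02]
    - [0.3,0.01,0]
    - [0.15,0.0,0]
    - [0,0,0]
  twist:
    - [0.04,-0.04,0.6]
    - [0.04,-0.04,0.6]
    - [0,0,0.6]
    - [0,0,0.6]
    - [0,0,0.6]
    - [0,0,0.6]
    - [0,0,0.5]
    - [0,0,0.25]
    - [0,0,0]
  grip: [0.1,0.1,0.1,0.1,0.1,0.1,0.1,0.1,0.1]

```text
clock: 22.33
ee_pos: [620.4, 87.0, 114.2]
tcp_rot: [2.385, -2.038, -0.004]
wrist_force: [0.0, -0.3, -0.9]
width: 20.9
```

```bash
python3 - <<'E'
from h import *
from bench import arm
st=arm.state();latch(st);a=0.;tool(st,j2w((-85+176*np.cos(a),176*np.sin(a),116)));twist(st,np.degrees(a)+2.3-90)
s=arm.camera("scene");crop(s,(320,90,450,220),4.5,"pics/s16.png")
E
```

```text
jig [ 91.8  18.8 114.2] swing 0.1059 r 177.8 yaw for swing -81.63
pos [620.4  87.  114.2] yaw -81.01 zdir [-0.0048 -0.0017 -1.    ] w 20.9 F [ 0.  -0.3 -0.9] t 22.33
delta/25 total: [ 0.743  0.12  -0.069]
twist/5deg total: [ 0.056 -0.014  1.337]
```

View pics/s16.png

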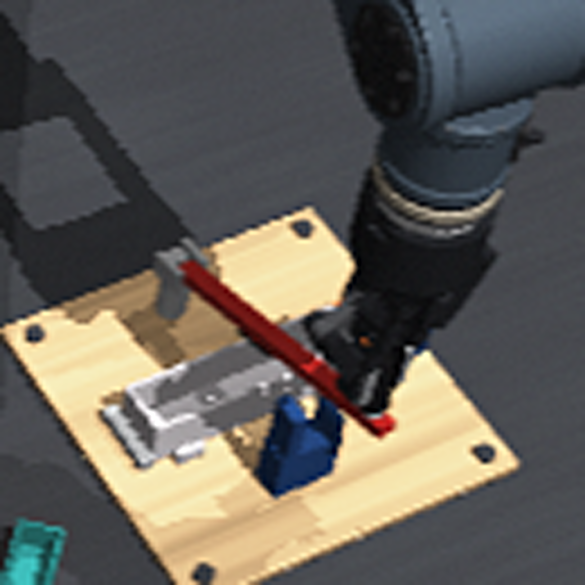

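Emit:
carry_out:
  translation:
    - [0.28,0.02,-0.02]
    - [0.28,0.02,0]
    - [0.12,0.01,0]
    - [0,0,0]
  twist:
    - [0.05,0,0.5]
    - [0,0,0.5]
    - [0,0,0.25]
    - [0,0,0]
  grip: [0.1,0.1,0.1,0.1]

```text
clock: 22.72
ee_pos: [621.8, 71.0, 115.0]
tcp_rot: [2.28, -2.159, 0.005]
wrist_force: [-0.3, -2.0, -1.3]
width: 21.2
```

```bash
python3 - <<'E'
from h import *
from bench import arm
st=arm.state();latch(st);a=0.;tool(st,j2w((-85+176*np.cos(a),176*np.sin(a),116)));twist(st,np.degrees(a)+2.3-90)
s=arm.camera("scene");crop(s,(320,90,450,220),4.5,"pics/s17.png")
t=arm.camera("top");crop(t,(120,190,220,280),6,"pics/t17.png")
c=arm.camera("wrist");cv2.imwrite("pics/w17.png",c["frame"][:,:,::-1])
E
```

```text
jig [ 92.6   2.7 115. ] swing 0.0155 r 177.6 yaw for swing -86.81
pos [621.8  71.  115. ] yaw -86.89 zdir [ 0.0014 -0.0036 -1.    ] w 21.2 F [-0.3 -2.  -1.3] t 22.72
delta/25 total: [ 0.109  0.066 -0.04 ]
twist/5deg total: [-0.014 -0.042  0.162]
```

View pics/s17.png

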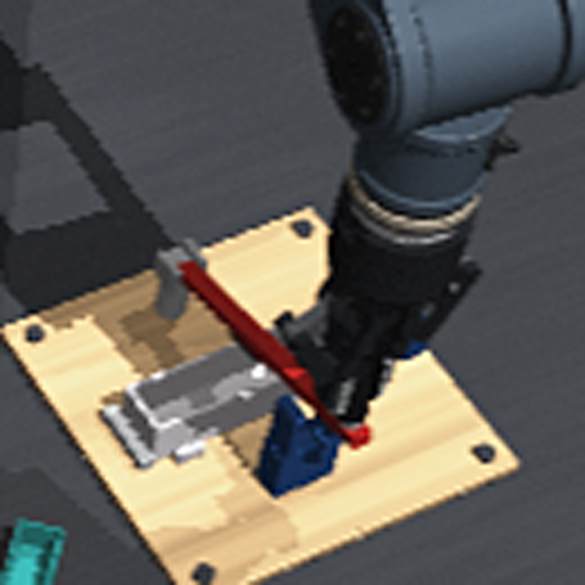

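View pics/w17.png

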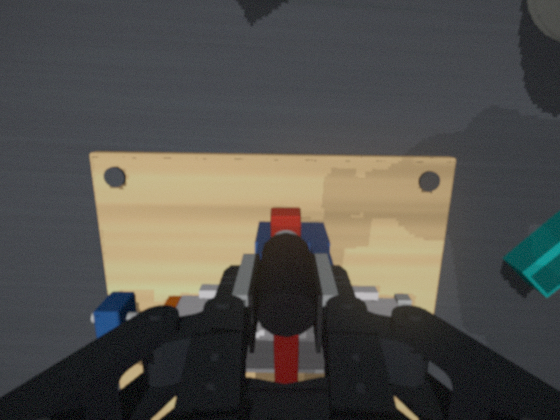

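Emit:
carry_out:
  translation:
    - [0.1,-0.03,0.15]
    - [0,-0.06,0.25]
    - [0,-0.08,0.25]
    - [0,-0.08,0.25]
    - [0,-0.08,0.25]
    - [0,-0.06,0.2]
    - [0,-0.03,0.1]
    - [0,0,0]
  twist:
    - [0,0,0.16]
    - [0,0,0]
    - [0,0,0]
    - [0,0,0]
    - [0,0,0]
    - [0,0,0]
    - [0,0,0]
    - [0,0,0]
  grip: [0.1,0.1,0.1,0.1,0.1,0.1,0.1,0.1]

```text
clock: 23.53
ee_pos: [634.8, 72.3, 76.9]
tcp_rot: [-2.261, 2.177, -0.003]
wrist_force: [-2.5, -0.8, 9.5]
width: 21.4
```

```bash
python3 - <<'E'
from h import *
from bench import arm
st=arm.state();latch(st);a=0.;tool(st,j2w((-85+190*np.cos(a),190*np.sin(a),74)));twist(st,np.degrees(a)+2.3-90)
s=arm.camera("scene");crop(s,(320,90,450,220),4.5,"pics/s18.png")
c=arm.camera("wrist");cv2.imwrite("pics/w18.png",c["frame"][:,:,::-1])
E
```

```text
jig [105.6   3.6  76.9] swing 0.0189 r 190.6 yaw for swing -86.62
pos [634.8  72.3  76.9] yaw -87.83 zdir [ 3.3e-03  8.0e-04 -1.0e+00] w 21.4 F [-2.5 -0.8  9.5] t 23.53
delta/25 total: [0.144 0.024 0.114]
twist/5deg total: [-0.038  0.007 -0.026]
```

View pics/s18.png

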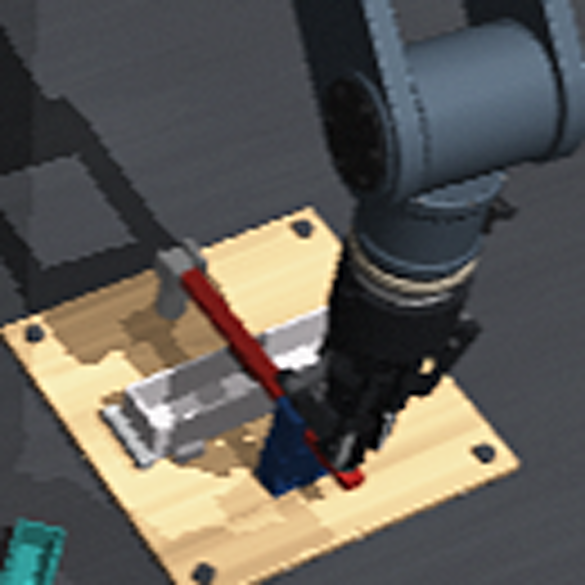

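View pics/w18.png

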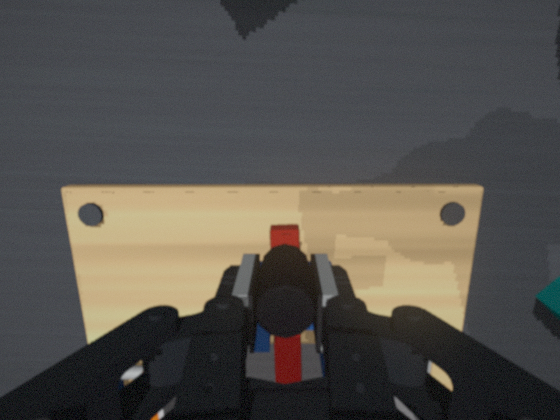

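Emit:
carry_out:
  translation:
    - [0,0,0]
    - [0,0,0]
    - [0,0,0]
    - [0,0,0]
    - [0,0,-0.3]
    - [0,0,-0.6]
    - [0,0,-0.7]
    - [0,0,-0.7]
    - [0,0,-0.5]
    - [0,0,0]
  twist:
    - [0,0,0]
    - [0,0,0]
    - [0,0,0]
    - [0,0,0]
    - [0,0,0]
    - [0,0,0]
    - [0,0,0]
    - [0,0,0]
    - [0,0,0]
    - [0,0,0]
  grip: [0.3,0.45,0.6,0.6,0.6,0.6,0.6,0.6,0.6,0.6]

```text
clock: 24.47
ee_pos: [633.2, 73.1, 148.1]
tcp_rot: [-2.261, 2.179, 0.004]
wrist_force: [0.2, -0.1, -0.2]
width: 51.0
```

```bash
python3 - <<'E'
from h import *
from bench import arm
st=arm.state();latch(st);tool(st,j2w((105,0,200)))
s=arm.camera("scene");crop(s,(320,90,450,220),4.5,"pics/s19.png")
c=arm.camera("wrist");cv2.imwrite("pics/w19.png",c["frame"][:,:,::-1]);pickle.dump(c,open("w19.pkl","wb"))
E
```

```text
jig [104.1   4.4 148.1] swing 0.0232 r 189.1 yaw for swing -86.37
pos [633.2  73.1 148.1] yaw -87.88 zdir [-7.0e-04  2.6e-03 -1.0e+00] w 51.0 F [ 0.2 -0.1 -0.2] t 24.47
delta/25 total: [ 0.17  -0.036 -2.078]
```

View pics/s19.png

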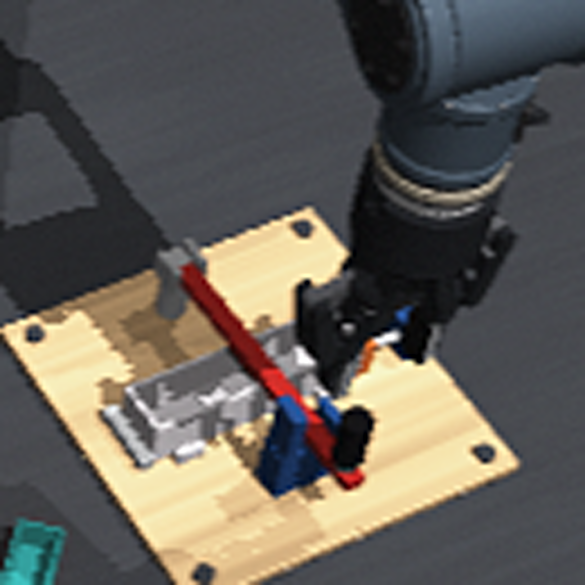

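View pics/w19.png

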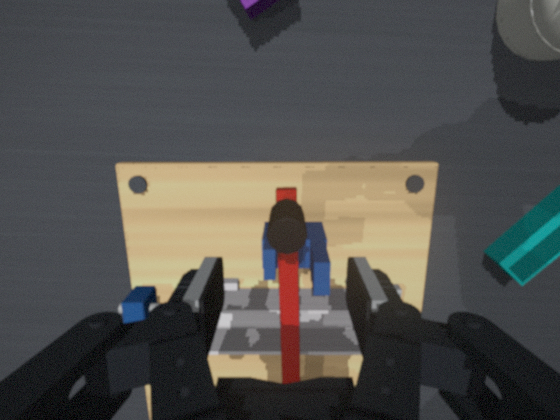

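Emit:
carry_out:
  translation:
    - [0,0,-0.5]
    - [0,0,-0.9]
    - [0,0,-0.9]
    - [0,0,-0.9]
    - [-0.3,0,-0.5]
    - [-0.8,0,0]
    - [-0.9,0,0]
    - [-0.9,0,0]
    - [-0.9,0,0]
    - [-0.9,0,0]
    - [-0.9,0,0]
    - [-0.9,0,0]
    - [-0.9,0,0]
    - [-0.9,0,0]
    - [-0.5,0,0]
    - [0,0,0]
    - [0,0,0]
  twist:
    - [0,0,0]
    - [0,0,0]
    - [0,0,0]
    - [0,0,0]
    - [0,0,0]
    - [0,0,0]
    - [0,0,0]
    - [0,0,0]
    - [0,0,0]
    - [0,0,0]
    - [0,0,0]
    - [0,0,0]
    - [0,0,0]
    - [0,0,0]
    - [0,0,0]
    - [0,0,0]
    - [0,0,0]
  grip: [0.6,0.6,0.6,0.6,0.6,0.6,0.6,0.6,0.6,0.6,0.6,0.6,0.6,0.6,0.6,0.6,0.6]

```text
clock: 25.98
ee_pos: [617.5, 299.9, 236.8]
tcp_rot: [2.243, -2.17, -0.034]
wrist_force: [0.3, -1.2, 0.4]
width: 51.6
```

```bash
python3 - <<'E'
from h import *
from bench import arm
st=arm.state();tool(st,j2w((105,0,200)))
s=arm.camera("scene");crop(s,(320,110,450,230),5,"pics/s20.png")
t=arm.camera("top");crop(t,(120,190,230,280),6,"pics/t20.png")
pickle.dump((s,t),open("st20.pkl","wb"))
# bar angles: expected pixels for level bar end top and knob top at swing 0, lift 0 / 0.12
for L in(0,.06,.12):
    k=j2w((-85+190*np.cos(L)-33*np.sin(L),0,55+190*np.sin(L)+33*np.cos(L)));e=j2w((-85+204*np.cos(L),0,55+204*np.sin(L)))
    print(L,"knob",proj(s,k).round(1),proj(t,k).round(1),"end",proj(s,e).round(1),proj(t,e).round(1))
crop(s,(380,170,420,210),12,"pics/k20.png")
c0=pickle.load(open("c0.pkl","rb"))
d=np.abs(c0["top"]["frame"].astype(int)-t["frame"]).sum(2)
for n,(x0,y0,x1,y1) in {"jar":(215,143,250,180),"roll":(328,222,378,270),"sander":(285,155,315,198)}.items():print(n,d[y0:y1,x0:x1].mean())
E
```

```text
pos [617.5 299.9 236.8] yaw -88.12 zdir [-3.020e-02  3.000e-04 -9.995e-01] w 51.6 F [ 0.3 -1.2  0.4] t 25.98
delta/25 total: [ 9.265 -0.412  1.45 ]
0 knob [[396.6 187.1]] [[174.  200.1]] end [[397.2 197.8]] [[175.9 197.6]]
0.06 knob [[396.9 184. ]] [[173.3 200.2]] end [[398.  195.1]] [[175.2 197. ]]
0.12 knob [[397.  180.8]] [[172.6 200.5]] end [[398.6 192.2]] [[174.5 196.6]]
jar 10.224710424710425
roll 10.172916666666667
sander 10.5968992248062
```

View pics/s20.png

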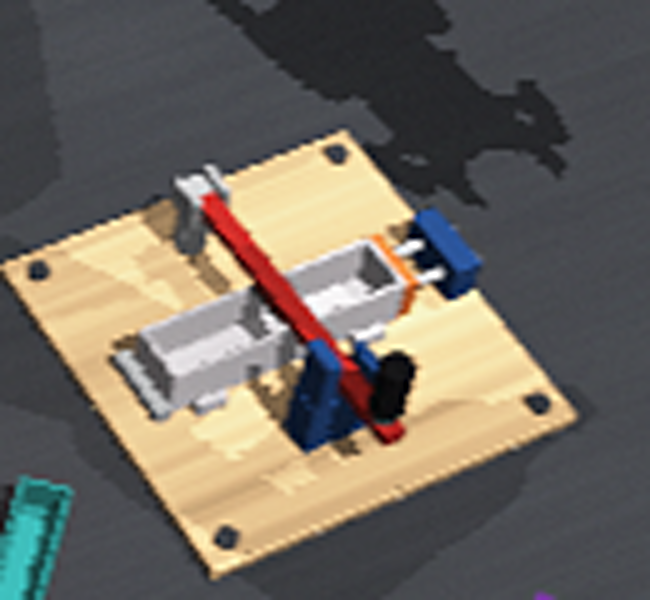

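View pics/t20.png

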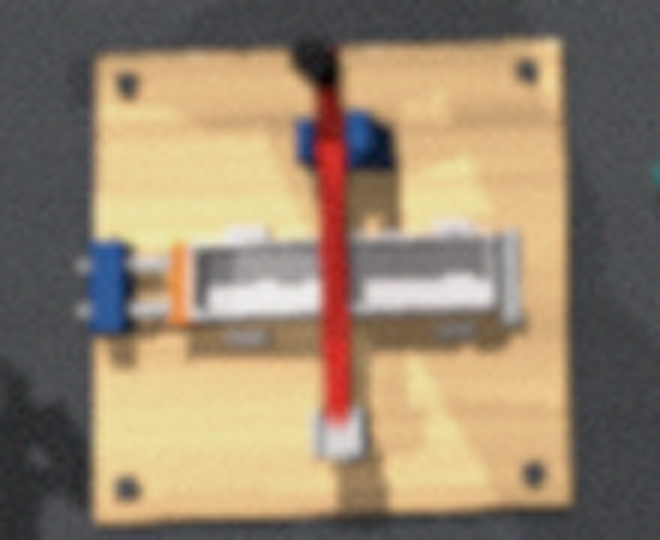

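View pics/k20.png

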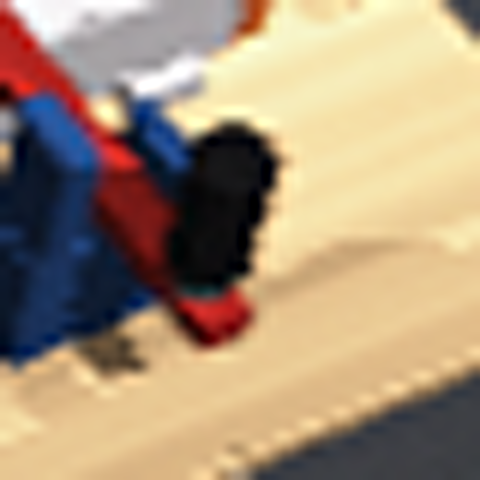

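```bash
python3 - <<'E'
from bench import arm
st=arm.state();print(st["clock"],abs(st["qd"]).max(),st["wrist_force"])
print(arm.job_done())
E
```

```text
26.0833 0.016063748007496496 [ 0.04119106  0.00059273 -0.15435858]
the job is handed in; nothing more can be done
None
```

The trough is seated in the jig and the latch bar is down in the notch. I handed the job in at 26.1 s with the hand raised clear and the arm still.

**What I did:** I took the larger grey trough (about 160 x 40 mm measured), not the smaller grey one or the coloured look-alikes. I pushed its end against the jaw until the wrist read about 6.7 N. I then lowered it level rather than tilted, with the other end behind the stop, and released it. Next I gripped the black knob, lifted the bar to about 0.22 rad, swung it over the low cheek and lowered it into the notch.

**Last checks:**
- **Trough:** after release its ends measured at jig y -80 and +79 mm, so it sits flat against the stop with the jaw about 8 mm in. The final pictures still show it seated, with the jaw against it.
- **Latch:** the knob's height in the scene picture matches the bar being level in the notch. The bar lies between the two cheeks.
- **Bystanders:** the jar, the roll and the sanding block showed no change beyond picture noise in the top view.

**Small disagreements:**
- The bar lies about 0.02 rad towards the low cheek, within the notch's play.
- While lowering the bar I felt 9.5 N upward about 3 mm higher than expected, most likely the knob having slipped in the fingers. After release the bar was level.

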